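# Change the bench blower over from extract to drying the washed tools

## Task

The reversible bench blower is still switched to extract: move its lever to the upright off position and leave it there for at least three seconds so the fan runs down, then, with the blower off, slacken the wing screw at least three quarters of its travel, turn and tip the fan so that it points straight at the middle of the drying rack, and screw the wing screw fully tight again. Lay every washed tool from the rubber mat on the rack, side by side (either way up) and well inside its edges, and only when all that is done throw the lever fully over to blow. Do not disturb the other things on the table.

Things in the scene. Friction and masses are not known exactly. Their poses are not given: they have to be found in the camera images.
- blower: Fixed bench blower. Origin: on the table, under the swivel axis of the fan; own -x is the front (towards the rack side), +x the rear, -y the control side (towards the robot), z up. Grey base plate 200 (x) x 310 (y) x 10 mm, from y = -211 to +99 mm. On the control side: a white switch housing 108 x 78 mm, top 56 mm above the table, centred at x = +40, y = -166 mm, and beside it, at x = -56, y = -163 mm, the wing screw. A socket strip and a lead lie behind it (own +y).
- changeover (a joint): Lever of the changeover switch on top of the white housing (rad). -0.6 = extract (lever leans to the blower's rear, own +x), 0 = off (upright), +0.6 = blow (leans to the blower's front, own -x). Ends at -0.6 and +0.6. It turns about the blower's y axis; pivot at x = +40, y = -166, 52 mm above the table. Stays where it is left (stiff, no springs or notches); about 3 N at the ball moves it.
- lever_ball (a point): Centre of the black ball on the lever's end, 19 mm in diameter, 60 mm from the pivot, on a steel stem 8 mm thick; 112 mm above the table when upright. Best taken with the fingers closing along the blower's y axis, so that the lever can turn between them. The ball rolls a little between the fingers, so the lever may lag by up to 0.1 rad: check it. It travels in an arc along the blower's x axis.
- wing_screw (a joint): Wing screw of the swivel clamp, upright axis (rad). 0 = tight, grows as it is loosened counter-clockwise seen from above, stop at 1.5. It starts tight. Stays where it is left; about 0.12 N m to turn.
- wing_grip (a point): Middle of the wings of the wing screw: a black bar 60 mm long (own x), 8.5 mm thick (own y), 20 mm high, its middle 58 mm above the table, on a block 30 x 34 mm that ends 30 mm above the table. When tight the wings lie along the blower's x axis; the wing tips sweep 12 mm from the side wall of the switch housing, which stands 42 mm from the screw's axis and is 56 mm high: open the fingers only a little there.
- fan_swivel (a joint): Swivel of the fan on its turntable (rad), upright axis through the blower's origin; 0 = fan faces the blower's front (own -x), grows counter-clockwise seen from above; stops at -1.1 and +1.1. Stays where it is left, about 0.25 N m.
- fan_tilt (a joint): Tilt of the fan in its yoke (rad); 0 = level, grows as the fan's front tips down; stops at -0.3 and +0.75. Stays where it is left, about 0.35 N m.
- fan_hub (a point): Centre of the fan, where swivel and tilt axes meet, 138 mm above the table. Its own -x axis is the direction the fan points in, y sideways, z up out of the fan. Round white housing 136 mm in diameter, 70 mm deep, in a yoke 166 mm wide.
- fan_handle (a point): Middle of the carrying handle on top of the fan, 98 mm above the fan's centre along its own z: a black round bar 12 mm thick, 80 mm long, along own y, with 24 mm free below it. The fan can be both turned and tipped by it.
- rack: Fixed wire drying rack, 260 (x) x 210 (y) mm, 30 mm high, flat wire deck without a rim. Origin under its middle on the table.
- rack_mid (a point): Middle of the rack's deck, at the height of its top (30 mm).
- mat: Fixed grey rubber draining mat 300 x 240 x 4 mm with a dark line round it, on which the washed tools lie at the start; origin under its middle.
- paste_brush: Flat paste brush lying flat, 48 x 190 x 14 mm, long along own y; origin under its middle. Its metal ferrule, 48 mm wide (own x) and 14 mm high, runs from y = +22 to +68 mm; wooden handle towards -y. Take it across the ferrule near y = +35. May be absent.
- cork_block: Cork sanding block 60 (x) x 100 (y) x 34 mm, origin under its middle. May be absent.
- felt_a: Small black felt pad with a plastic grip, 28 (x) x 46 (y) x 19 mm, origin under its middle; take it across x. May be absent.
- felt_b: A second felt pad like felt_a. May be absent.
- tape_measure: Bystander: round yellow tape measure, 64 x 72 x 25 mm. Leave it.
- solvent_bottle: Bystander: flat clear bottle standing upright, 31 x 57 x 138 mm. Leave it.
- masking_roll: Bystander: roll of masking tape lying flat, about 100 mm across, 24 mm high. Leave it.
Not all that is in view belongs to the job. What is shaped like the felt_b but white is not meant.

How it is judged:
By the outcome, as a careful person would: the job done as asked, in the order asked, and still so for the second after the job is handed in, with the robot touching nothing.
Of paste_brush, cork_block, felt_a, felt_b only 2 to 4 are there at a start; the rules pass over those that are not, and their reading is None.
At some moment in a run one of paste_brush, cork_block, felt_a, felt_b may be knocked a few centimetres aside while the robot is not near it.
Once in a run the grip may slacken for a moment while it holds something.
It also fails if it takes over 210 s, if anything falls off the work surface, if the arm or the gripper's body presses on something with over 40 N, if the wrist force passes 120 N, or if a joint passes its speed limit or range.

## Robot

A 6-joint arm with a two-finger parallel gripper is mounted at the origin on a cart in front of the work surface, level with it; the furniture and walls round the work are solid. World frame = base frame: x ahead of the robot, y to its left, z up, the work surface at z = 0. Lengths are in m, angles in degrees, forces in N, time in s.
With the tool pointing down it reaches from about 0.3 to 0.75 m from the base axis. Payload 8.5 kg.
Tool frame: the origin (TCP) lies midway between the tips of the shut fingers; the grasp point (between the pads) lies 19 mm behind it (env.grip_depth is the distance from the TCP to the grasp point, in m); y points along the fingers, x is the direction in which the jaws open and shut, and the axes are right-handed (so a half turn about y gives the same grasp; the last joint's range is limited). The gripper opens to 85 mm and grips with 20 to 120 N. Pads are 22 mm wide; open, the fingers measure 114 mm over their backs; the gripper's body (76 mm by 85 mm) begins 54 mm behind the grasp point. The pads swing forward as they close: fully open they stand 13 mm farther back than shut.
Start: joints at [54.987, 21.807, 74.336, -0, 83.858, -12.336], TCP at [0.212, 0.507, 0.231] pointing down, gripper open.
Joint ranges: [-178.18, 178.18], [-50.72, 133.34], [12.68, 142.11], [-81.47, 261.47], [9.98, 163.14], [-165.26, 165.26]. Speed limits (degrees/s): [136.94, 136.94, 180, 180, 180, 180].

## Interface

Orientations are given as a 3x3 rotation matrix whose columns are the frame's x, y, z axes.
In Python, from rig import env gives the robot as it stands.
- The arm moves only by the shell command python3 -m inch 'ROWS' [FORCE]. ROWS is JSON, a list that holds one entry, the list of rows, each a list of 7 numbers: the gripper command: -1 is shut, 1 is fully open, values between are in proportion, then the shift along the world's x, y, z in cm, then the turn, a rotation vector about the world's x, y, z in degrees. In form: [[[grip, dx, dy, dz, rx, ry, rz], ...]]. A call has 1 to 20 rows; each row is the pose to reach, as a shift and turn from the pose commanded when the call began; what a row does not reach only later rows make up. A row lasts 1/8 s, in which the tool goes at most 62.5 mm and 10.7 degrees, less where a joint would pass 70% of its speed; a pose out of reach is approached as far as the arm can. A call with a gripper value outside its range is refused whole. The fingers move at their own pace and stop on an object; FORCE is the grip in N (left out, the last holds). Time passes only in rows, so rows that repeat a pose let the fingers close. It gives the time, the measured TCP pose, the force and the opening at its end, in the units of the state.
- env.observe(): the state, without advancing time (a new reading comes with each control period).
- env.get_image(name): name is "scene" or "top" or "wrist"; returns a dict with "frame" (420x560x3 uint8, red, green, blue), "mtx" (3x3 intrinsics, pixels), "distortion" ([k1, k2, p1, p2, k3] as OpenCV has them; the pictures are not rectified), "rvec" (rotation vector, rad) and "tvec" (3), from world to camera coordinates, as OpenCV has them. Camera axes: x right, y down, z forward; pixel columns grow to the right and rows downward; lengths in m; the calibration is good to about 2 mm. A picture is of the moment at which its call begins. There is no depth.
- env.close_job(): hands the job in, once; it reports no verdict.
The state is a dict: "time_s": time; "q": joint angles; "qvel": joint speeds; "joint_efforts": joint torques, N m; "position": TCP position; "tool_rot": TCP orientation; "ft_force": force on the tool from outside, world axes, zero at the start; "wrist_torque": the same for the moment, N m; "grip_width": finger opening in m.
Only numpy, scipy, OpenCV 4.12 (cv2) and the standard library are available. Lean on these libraries where they do the work, as an engineer would, in place of code of your own. Each camera call takes 0.05 s, during which the arm holds its last target.

## Working session

There is one attempt and no reset: what is moved stays moved. The work goes in short steps, Python scripts to look and compute and a shell command to move; the robot and the scene stay as the last step left them, time stands still between calls to the robot, and variables do not carry over. Pictures are saved under pics/ and viewed, and the job is handed in when it is done.

```bash
ls; mkdir -p pics; cat > h.py <<'E'
import numpy as np, cv2
from rig import env
def snap(name,tag):
    im=env.get_image(name); cv2.imwrite(f'pics/{tag}.png',im['frame'][:,:,::-1]); np.savez(f'pics/{tag}.npz',**im); return im
def load(tag): return dict(np.load(f'pics/{tag}.npz'))
def ray(im,u,v):
    p=cv2.undistortPoints(np.array([[[u,v]]],float),im['mtx'],np.array(im['distortion'],float)).ravel()
    R=cv2.Rodrigues(np.array(im['rvec'],float))[0]; t=np.array(im['tvec'],float).ravel()
    return -R.T@t, R.T@np.array([p[0],p[1],1.])
def atz(im,u,v,z):
    c,d=ray(im,u,v); return c+d*(z-c[2])/d[2]
def proj(im,P):
    return cv2.projectPoints(np.array(P,float).reshape(-1,1,3),np.array(im['rvec'],float),np.array(im['tvec'],float),im['mtx'],np.array(im['distortion'],float))[0].reshape(-1,2)
def crop(tag,u0,v0,u1,v1,s,out):
    f=cv2.imread(f'pics/{tag}.png')[v0:v1,u0:u1]; cv2.imwrite(f'pics/{out}.png',cv2.resize(f,None,fx=s,fy=s,interpolation=cv2.INTER_CUBIC))
def tri(l):
    A=np.zeros((3,3));b=np.zeros(3)
    for im,u,v in l:
        c,d=ray(im,u,v);d/=np.linalg.norm(d);M=np.eye(3)-np.outer(d,d);A+=M;b+=M@c
    return np.linalg.solve(A,b)
def st():
    s=env.observe(); print({k:np.round(s[k],3).tolist() for k in ('time_s','q','position','ft_force','grip_width')}); print(np.round(s['tool_rot'],3).tolist())
E
python3 - <<'E'
from h import *
st()
for n in ('scene','top','wrist'):
    im=snap(n,n+'0'); c,d=ray(im,280,210); print(n,c,d,im['mtx'][0,0],im['distortion'])
E
```

```text
pics
{'time_s': 0.0, 'q': [54.988, 21.839, 74.386, -0.001, 83.857, -12.336], 'position': [0.212, 0.507, 0.231], 'ft_force': [-0.13, -0.596, -0.301], 'grip_width': 0.085}
[[0.386, -0.001, -0.923], [0.923, -0.001, 0.386], [-0.001, -1.0, 0.0]]
scene [0.22140533 0.7571377  1.09047762] [ 0.31119889 -0.53895588 -0.78276823] 411.8629249265406 [-0.12051242  0.          0.          0.          0.        ]
top [0.31536812 0.08876658 1.79711974] [ 0.168218   -0.00879138 -0.98574046] 515.3879609073598 [0.04014361 0.         0.         0.         0.        ]
wrist [0.1468231 0.5356714 0.3726829] [ 0.25774266 -0.11622982 -0.95921456] 377.99497102545104 [-0.04629084  0.          0.          0.          0.        ]
```

View pics/scene0.png

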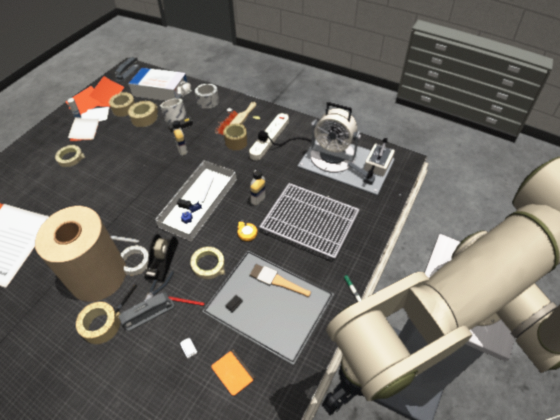

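View pics/top0.png

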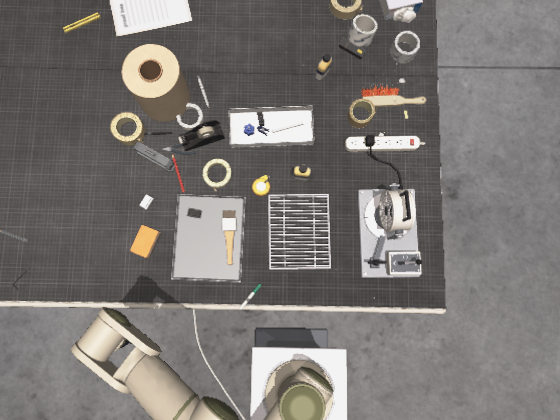

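View pics/wrist0.png

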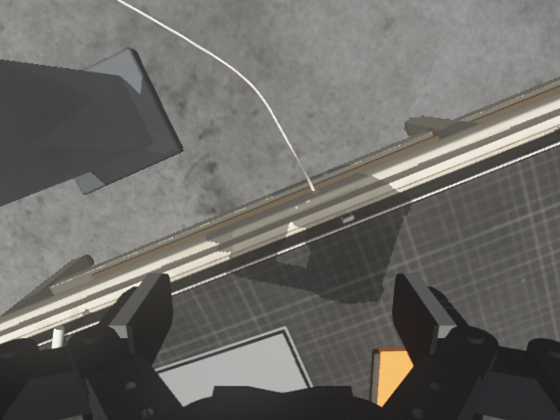

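```bash
python3 - <<'E'
from h import *
crop('top0',345,180,435,285,7,'c1')
crop('top0',125,180,255,290,6,'c2')
crop('scene0',290,95,430,200,5,'c3')
crop('scene0',170,240,340,400,4,'c4')
E
```

```text
(no output)
```

View pics/c1.png

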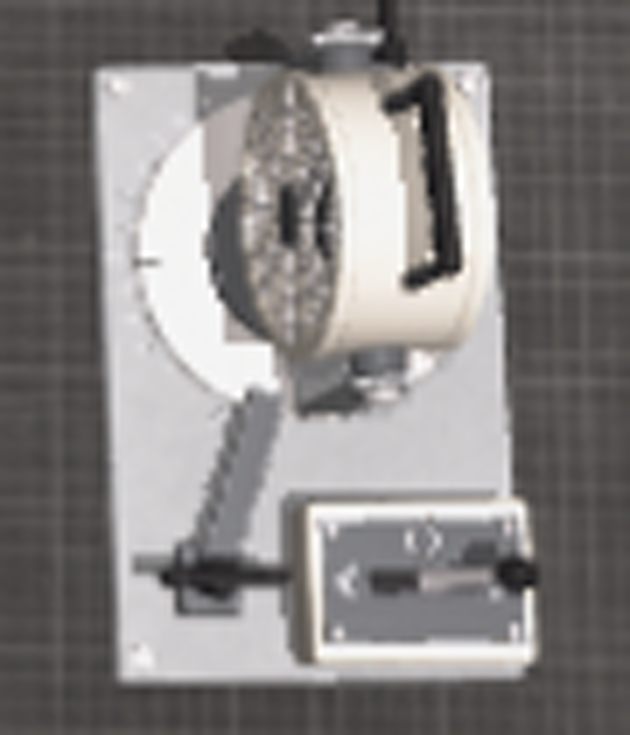

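View pics/c2.png

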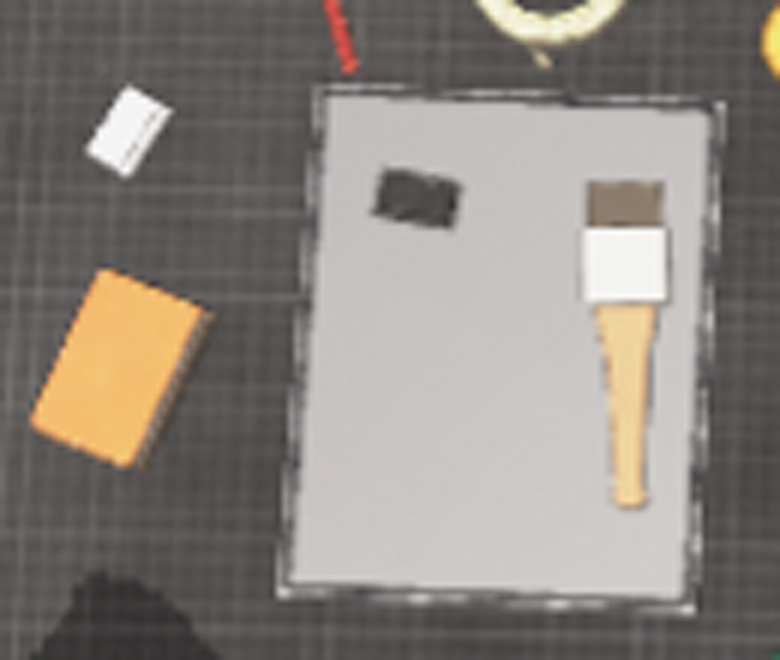

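View pics/c3.png

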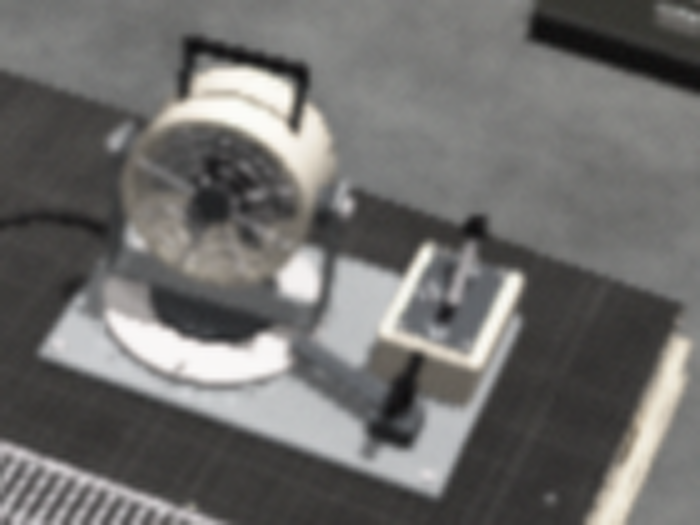

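View pics/c4.png

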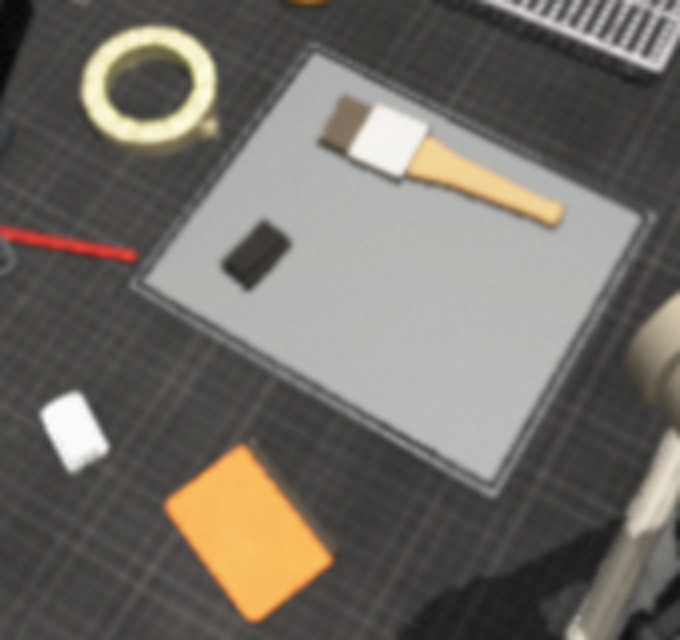

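```bash
cat > fit.py <<'E'
from h import *
from scipy.optimize import least_squares
def fit(obs,x0):
    # obs: (im,u,v,[ownx,owny,z])
    def T(p,o): c,s=np.cos(p[2]),np.sin(p[2]); return [p[0]+c*o[0]-s*o[1],p[1]+s*o[0]+c*o[1],o[2]]
    f=lambda p: np.concatenate([proj(i,[T(p,o)])[0]-[u,v] for i,u,v,o in obs])
    r=least_squares(f,x0,x_scale=[.01,.01,.1],loss='soft_l1'); return r.x,r.fun.reshape(-1,2)
def own(p,o):
    c,s=np.cos(p[2]),np.sin(p[2]); return np.array([p[0]+c*o[0]-s*o[1],p[1]+s*o[0]+c*o[1],o[2]])
E
python3 - <<'E'
from fit import *
t=load('top0');s=load('scene0')
T=lambda u,v,k,u0,v0:(u0+u/k-.5+.5/k,v0+v/k-.5+.5/k)
c1=lambda u,v:T(u,v,7,345,180); c3=lambda u,v:T(u,v,5,290,95)
A=[-.1,-.211,.01];B=[-.1,.099,.01];C=[.1,.099,.01];D=[.1,-.211,.01]
obs=[(t,*c1(120,683),A),(t,*c1(97,67),B),(t,*c1(487,65),C),(s,*c3(437,495),A),(s,*c3(40,352),B)]
p,r=fit(obs,[.3,-.3,-1.5]); print('blower',p,np.degrees(p[2]));print(np.round(r,1))
for n,o in dict(hous1=[-.014,-.205,.056],hous2=[-.014,-.127,.056],hous3=[.094,-.205,.056],wing=[-.056,-.163,.068],ball=[.04+.06*np.sin(.6),-.166,.052+.06*np.cos(.6)]).items():
    w=own(p,o); a=proj(t,[w])[0];b=proj(s,[w])[0]
    print(n,np.round(w,3),'c1',np.round((a-[345,180]+.5)*7),'c3',np.round((b-[290,95]+.5)*5))
for n,(u,v) in dict(orange=[(100,268),(208,312),(130,468),(30,425)],white=[(128,85),(173,110),(125,180),(85,152)]).items() if 0 else []: pass
c2=lambda u,v:T(u,v,6,125,180)
for n,z,P in [('orange',.03,[(100,268),(208,312),(130,468),(30,425)]),('felt',.023,[(382,168),(462,183),(452,230),(372,214)]),('mat',.004,[(316,88),(722,105),(690,612),(280,597)]),('brush',.018,[(586,182),(664,182),(668,303),(580,300),(612,505),(648,505)]),('white',.019,[(128,85),(173,110),(125,180),(85,152)])]:
    X=np.array([atz(t,*c2(*q),z) for q in P]); print(n,np.round(X[:,:2],3).tolist())
E
```

```text
blower [ 0.6033301  -0.30511169 -1.54223405] -88.36350219902052
[[-0.2  0.5]
 [-0.4  0.2]
 [ 0.6 -0.2]
 [ 0.1 -0.1]
 [-0.7 -0.3]]
hous1 [ 0.398 -0.297  0.056] c1 [315. 669.] c3 [480. 367.]
hous2 [ 0.476 -0.295  0.056] c1 [307. 506.] c3 [376. 331.]
hous3 [ 0.401 -0.405  0.056] c1 [541. 667.] c3 [525. 273.]
wing [ 0.439 -0.254  0.068] c1 [228. 580.] c3 [407. 374.]
ball [ 0.44  -0.384  0.102] c1 [521. 579.] c3 [477. 226.]
orange [[0.559, 0.551], [0.534, 0.488], [0.444, 0.527], [0.468, 0.585]]
felt [[0.621, 0.393], [0.613, 0.346], [0.585, 0.351], [0.594, 0.398]]
mat [[0.671, 0.437], [0.666, 0.198], [0.369, 0.208], [0.374, 0.443]]
brush [[0.616, 0.275], [0.617, 0.23], [0.545, 0.225], [0.546, 0.276], [0.428, 0.254], [0.429, 0.233]]
white [[0.668, 0.544], [0.654, 0.517], [0.612, 0.542], [0.628, 0.566]]
```

```bash
python3 - <<'E'
from h import *
crop('top0',255,180,345,280,7,'c5')
crop('scene0',250,175,370,265,6,'c6')
E
```

```text
(no output)
```

View pics/c5.png

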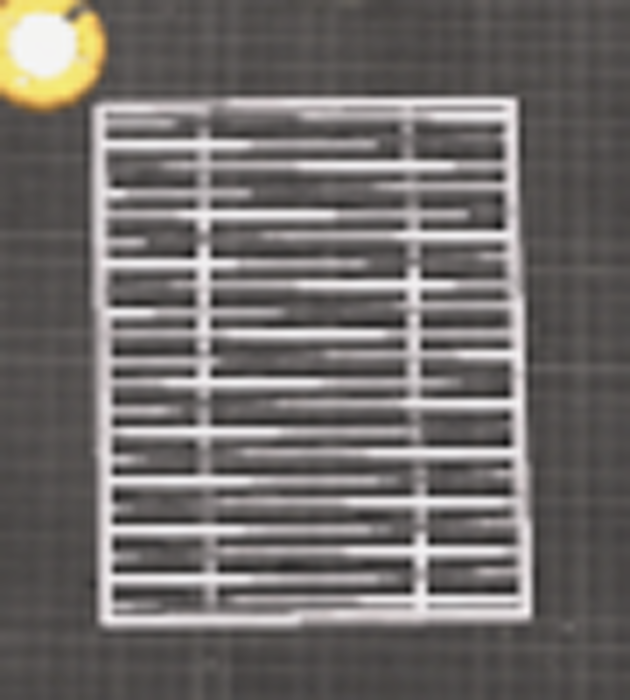

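View pics/c6.png

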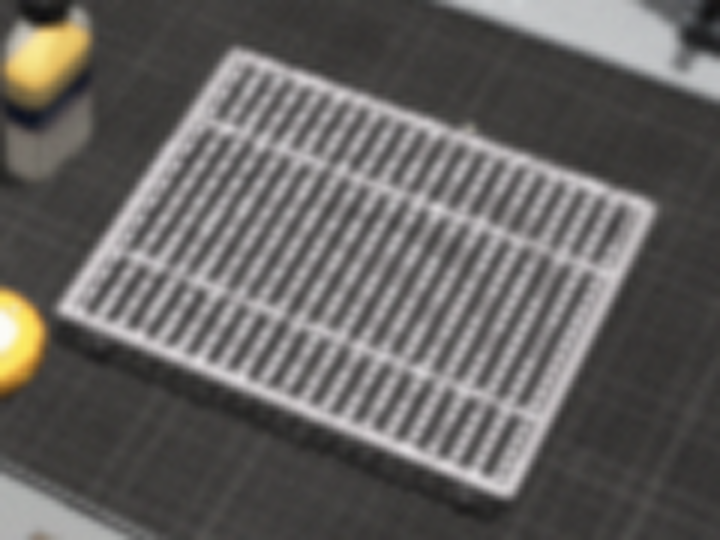

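```bash
python3 - <<'E'
from fit import *
t=load('top0');s=load('scene0')
T=lambda u,v,k,u0,v0:(u0+u/k-.5+.5/k,v0+v/k-.5+.5/k)
c5=lambda u,v:T(u,v,7,255,180); c6=lambda u,v:T(u,v,6,250,175)
# own x ~ +world x ; corners: image top-left = +x,+y
K=[[.13,.105,.03],[.13,-.105,.03],[-.13,-.105,.03],[-.13,.105,.03]]
obs=[(t,*c5(*q),k) for q,k in zip([(99,102),(516,99),(528,618),(105,623)],K)]+[(s,*c6(*q),k) for q,k in zip([(238,48),(655,207),(515,495),(60,310)],K)]
for o in (obs,obs[:4],obs[4:]):
    p,r=fit(o,[.5,.0,0]); print('rack',p,np.degrees(p[2]));print(np.round(r,1).tolist())
b=np.array([.6033,-.3051,-1.5422])
p,_=fit(obs,[.5,0,0]); d=np.array([p[0]-b[0],p[1]-b[1]]); c,sn=np.cos(b[2]),np.sin(b[2])
o=np.array([c*d[0]+sn*d[1],-sn*d[0]+c*d[1]]); print('rack in blower',o)
sw=np.arctan2(-o[1],-o[0]); print('swivel',sw,np.degrees(sw),'tilt',np.arctan2(.138-.03,np.hypot(*o)))
# handle now
for z in (.236,):
  cc=lambda u,v:T(u,v,7,345,180); print(atz(t,*cc(400,98),z),atz(t,*cc(440,270),z))
  print(tri([(t,*cc(435,92)),(s,*T(190,42,5,290,95))]),tri([(t,*cc(447,268)),(s,*T(302,72,5,290,95))]))
E
```

```text
rack [0.54630294 0.00544087 0.01044643] 0.5985364644307108
[[0.5, -0.8], [0.9, 0.1], [0.1, 0.7], [-1.1, -0.5], [-30.9, 41.9], [-69.9, -27.5], [23.1, -48.3], [73.2, 30.6]]
rack [0.54593622 0.00577671 0.02690993] 1.5418251534583625
[[-0.3, -0.2], [0.2, -0.3], [0.6, 0.3], [-0.5, 0.1]]
rack [ 0.54113237 -0.00297932 -1.56662236] -89.76084936504678
[[11.9, -4.3], [-1.9, -9.1], [-11.2, 1.3], [4.3, 5.3]]
rack in blower [-0.31204359 -0.04809463]
swivel 0.1529245863652958 8.761933382515304 tilt 0.3295895933698198
[ 0.63981527 -0.29977457  0.236     ] [ 0.56338891 -0.31539461  0.236     ]
[ 0.644401   -0.31583679  0.23267455] [ 0.56457366 -0.31858264  0.2354214 ]
```

```bash
python3 - <<'E'
from fit import *
t=load('top0');s=load('scene0')
T=lambda u,v,k,u0,v0:(u0+u/k-.5+.5/k,v0+v/k-.5+.5/k)
c5=lambda u,v:T(u,v,7,255,180); c6=lambda u,v:T(u,v,6,250,175)
K=[[.13,.105,.03],[.13,-.105,.03],[-.13,-.105,.03],[-.13,.105,.03]]
obs=[(t,*c5(*q),k) for q,k in zip([(99,102),(516,99),(528,618),(105,623)],K)]+[(s,*c6(*q),k) for q,k in zip([(238,48),(655,207),(515,495),(60,310)],[K[1],K[2],K[3],K[0]])]
for o in (obs,obs[:4],obs[4:]):
    p,r=fit(o,[.5,.0,0]); print('rack',p,np.degrees(p[2]));print(np.round(r,1).tolist())
b=np.array([.6033,-.3051,-1.5422])
p,_=fit(obs,[.5,0,0]); d=np.array([p[0]-b[0],p[1]-b[1]]); c,sn=np.cos(b[2]),np.sin(b[2])
o=np.array([c*d[0]+sn*d[1],-sn*d[0]+c*d[1]]); print('rack in blower',o)
sw=np.arctan2(-o[1],-o[0]); print('swivel',sw,np.degrees(sw),'tilt',np.arctan2(.138-.03,np.hypot(*o)))
# wing / ball tri
cc=lambda u,v:T(u,v,7,345,180); c3=lambda u,v:T(u,v,5,290,95)
print('ball',tri([(t,*cc(518,572)),(s,*c3(475,227))]))
E
```

```text
rack [0.54368235 0.00607081 0.02913515] 1.6693211687323288
[[-0.4, 0.5], [0.1, 0.3], [0.6, 0.9], [-0.6, 0.9], [-0.7, -0.4], [0.1, -0.6], [-1.0, -0.1], [-0.5, -0.5]]
rack [0.54593622 0.00577671 0.02690993] 1.5418251534583625
[[-0.3, -0.2], [0.2, -0.3], [0.6, 0.3], [-0.5, 0.1]]
rack [0.54146596 0.00665685 0.03218417] 1.844017174107729
[[-0.3, 0.0], [0.6, -0.4], [-0.3, 0.3], [0.1, -0.0]]
rack in blower [-0.3127482  -0.05069614]
swivel 0.1607011122817268 9.207495496800904 tilt 0.3285238106104921
ball [ 0.4415661  -0.38323053  0.1002901 ]
```

```bash
python3 -m inch '[[[-0.06,20,-20,6,0,0,-10],[-0.06,20,-20,6,0,0,-20],[-0.06,20,-20,6,0,0,-30],[-0.06,20,-20,6,0,0,-40],[-0.06,22,-50,6,0,0,-50],[-0.06,22,-50,6,0,0,-60],[-0.06,22,-50,6,0,0,-65.7],[-0.06,22.85,-89.05,3,0,0,-65.7],[-0.06,22.85,-89.05,3,0,0,-65.7],[-0.06,22.85,-89.05,3,0,0,-65.7],[-0.06,22.85,-89.05,3,0,0,-65.7],[-0.06,22.85,-89.05,3,0,0,-65.7],[-0.06,22.85,-89.05,3,0,0,-65.7],[-0.06,22.85,-89.05,3,0,0,-65.7],[-0.06,22.85,-89.05,3,0,0,-65.7],[-0.06,22.85,-89.05,-3,0,0,-65.7]]]' 30; python3 - <<'E'
from h import *
st(); snap('wrist','w1'); snap('scene','s1')
E
```

```text
time_s: 2.15
position: [0.4409, -0.3837, 0.2095]
tool_rot: [[1.0, 0.004, -0.026], [0.026, -0.006, 1.0], [0.004, -1.0, -0.006]]
ft_force: [1.2, -0.0, -0.9]
grip_width: 0.0403
{'time_s': 2.15, 'q': [-52.627, 25.989, 71.169, -0.011, 82.406, -54.119], 'position': [0.441, -0.384, 0.209], 'ft_force': [1.183, -0.036, -0.905], 'grip_width': 0.04}
[[1.0, 0.004, -0.026], [0.026, -0.006, 1.0], [0.004, -1.0, -0.006]]
```

View pics/w1.png

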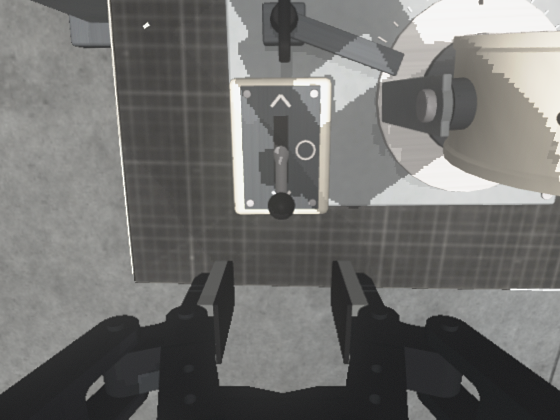

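View pics/s1.png

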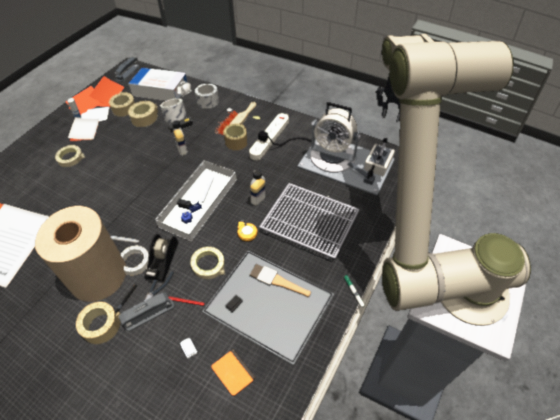

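```bash
python3 - <<'E'
from h import *
w=load('w1')
print('ball',atz(w,281,206,.1015)); print('hous', [np.round(atz(w,u,v,.056),3).tolist() for u,v in [(233,81),(331,79),(327,212),(236,213)]])
print('wing',atz(w,284,17,.068),atz(w,284,60,.068))
c,d=ray(w,281,206);print(c)
E
```

```text
ball [ 0.44175197 -0.38286363  0.1015    ]
hous [[0.404, -0.3, 0.056], [0.477, -0.297, 0.056], [0.48, -0.4, 0.056], [0.406, -0.403, 0.056]]
wing [ 0.44074024 -0.2578359   0.068     ] [ 0.44148934 -0.28573323  0.068     ]
[ 0.4396567  -0.31032312  0.35089948]
```

```bash
python3 -m inch '[[[-0.06,0.1,0,-5,0,0,0],[-0.06,0.1,0,-9,0,0,0],[-0.06,0.1,0,-11.8,0,0,0],[-0.06,0.1,0,-11.8,0,0,0],[-0.06,0.1,0,-11.8,0,0,0],[-1,0.1,0,-11.8,0,0,0],[-1,0.1,0,-11.8,0,0,0],[-1,0.1,0,-11.8,0,0,0],[-1,0.1,0,-11.8,0,0,0],[-1,0.1,0,-11.8,0,0,0]]]' 30; python3 - <<'E'
from h import *
st(); snap('wrist','w2')
E
```

```text
time_s: 3.5
position: [0.4406, -0.3801, 0.0916]
tool_rot: [[1.0, -0.001, -0.028], [0.028, -0.002, 1.0], [-0.001, -1.0, -0.002]]
ft_force: [-6.8, -2.0, 6.5]
grip_width: 0.0163
{'time_s': 3.5, 'q': [-52.384, 32.52, 80.893, -0.132, 66.523, -53.951], 'position': [0.441, -0.38, 0.092], 'ft_force': [-6.757, -1.973, 6.5], 'grip_width': 0.016}
[[1.0, -0.001, -0.028], [0.028, -0.002, 1.0], [-0.001, -1.0, -0.002]]
```

View pics/w2.png

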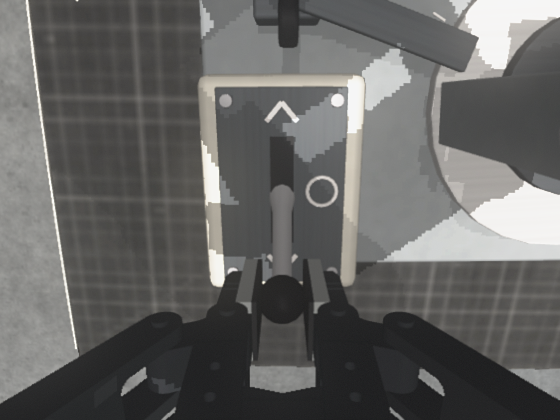

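```bash
python3 -m inch '[[[-0.3,0,0,0,0,0,0],[-0.3,0,0,0,0,0,0],[-0.3,0.05,-0.3,-0.9,0,0,0],[-0.3,0.05,-0.3,-0.9,0,0,0],[-0.3,0.05,-0.3,-0.9,0,0,0],[-1,0.05,-0.3,-0.9,0,0,0],[-1,0.05,-0.3,-0.9,0,0,0],[-1,0.05,-0.3,-0.9,0,0,0],[-1,0.05,-0.3,-0.9,0,0,0]]]' 30; python3 - <<'E'
from h import *
st(); snap('wrist','w3');crop('wrist' if 0 else 'w3',180,50,400,400,2,'w3c')
E
```

```text
time_s: 4.68
position: [0.4406, -0.3825, 0.0812]
tool_rot: [[1.0, -0.003, -0.028], [0.028, 0.0, 1.0], [-0.003, -1.0, 0.0]]
ft_force: [-6.7, -1.2, 2.6]
grip_width: 0.0162
{'time_s': 4.675, 'q': [-52.528, 33.436, 81.154, -0.123, 65.512, -54.097], 'position': [0.441, -0.382, 0.081], 'ft_force': [-6.747, -1.25, 2.601], 'grip_width': 0.016}
[[1.0, -0.003, -0.028], [0.028, 0.0, 1.0], [-0.003, -1.0, 0.0]]
```

View pics/w3.png

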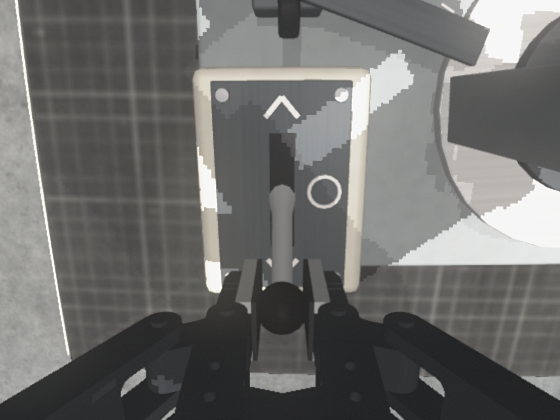

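```bash
python3 -m inch '[[[-1,-0.1,0.8,0.45,0,0,0],[-1,-0.1,1.6,0.78,0,0,0],[-1,-0.1,2.4,0.97,0,0,0],[-1,-0.1,3.3,1.05,0,0,0],[-1,-0.1,3.3,1.05,0,0,0],[-1,-0.1,3.3,1.05,0,0,0]]]' ; python3 - <<'E'
from h import *
st(); snap('wrist','w4');snap('scene','s4');crop('s4',290,95,430,200,5,'s4c')
E
```

```text
time_s: 5.48
position: [0.4396, -0.3486, 0.0916]
tool_rot: [[1.0, -0.003, -0.028], [0.028, 0.001, 1.0], [-0.003, -1.0, 0.002]]
ft_force: [-8.2, 0.9, 2.4]
grip_width: 0.0168
{'time_s': 5.475, 'q': [-50.47, 30.855, 84.245, -0.089, 65.076, -52.059], 'position': [0.44, -0.349, 0.092], 'ft_force': [-8.209, 0.851, 2.415], 'grip_width': 0.017}
[[1.0, -0.003, -0.028], [0.028, 0.001, 1.0], [-0.003, -1.0, 0.002]]
```

View pics/w4.png

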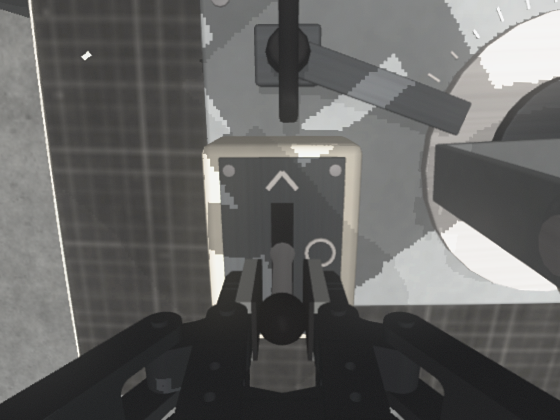

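View pics/s4c.png

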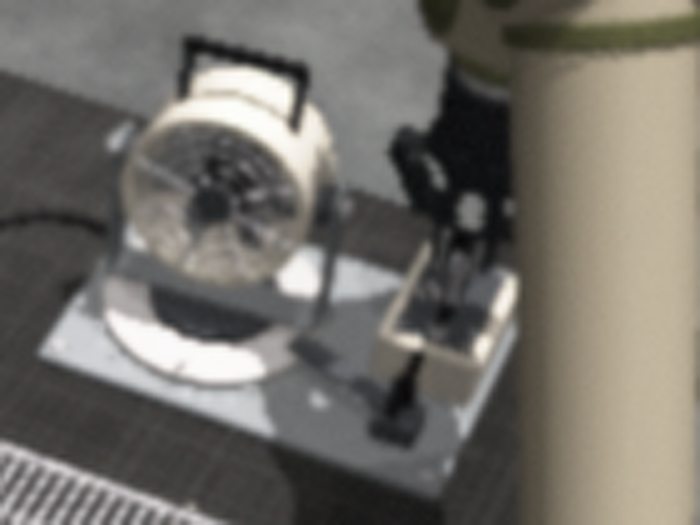

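```bash
python3 - <<'E'
from fit import *
w=load('w4')
b=atz(w,282,318,.112); print('ball',b)
# refit blower from w1 housing corners and w4
w1=load('w1')
H=[[-.014,-.205,.056],[-.014,-.127,.056],[.094,-.127,.056],[.094,-.205,.056]]
p,r=fit([(w1,u,v,h) for (u,v),h in zip([(233,81),(331,79),(327,212),(236,213)],H)],[.6033,-.3051,-1.5422]); print(p,np.round(r,1).tolist())
for q in (p,[.6033,-.3051,-1.5422]):
  q=np.array(q);print('pivot top',own(q,[.04,-.166,.112]),'px',proj(w,[own(q,[.04,-.166,.112]),own(q,[-.056,-.163,.068])]))
E
```

```text
ball [ 0.44094978 -0.35342365  0.112     ]
[ 0.60558311 -0.30552016 -1.53272803] [[-5.3, -1.5], [1.9, -0.9], [2.6, 4.7], [-1.4, 5.0]]
pivot top [ 0.44122574 -0.35180899  0.112     ] px [[282.87567978 314.17908354]
 [288.11891266  47.52816265]]
pivot top [ 0.43851157 -0.34982999  0.112     ] px [[275.59179654 309.23592122]
 [283.84421358  42.22947449]]
```

```bash
python3 -m inch '[[[-1,0,0.25,0,0,0,0],[-1,0,0.25,0,0,0,0],[-0.3,0,0.25,0,0,0,0],[-0.3,0,0.25,0,0,0,0],[-0.3,0,0.25,4,0,0,0],[-0.3,0,0.25,8,0,0,0],[-0.3,0,-6,8,0,0,0],[-0.3,0,-6,8,0,0,0],[-0.3,0,-6,8,0,0,0]]]' ; python3 - <<'E'
from h import *
st(); snap('wrist','w5');snap('scene','s5');crop('s5',290,95,430,200,5,'s5c')
snap('top','t5');crop('t5',345,180,435,285,6,'t5c')
E
```

```text
time_s: 6.7
position: [0.4408, -0.4089, 0.1712]
tool_rot: [[1.0, -0.0, -0.028], [0.028, 0.001, 1.0], [-0.0, -1.0, 0.001]]
ft_force: [-0.5, -0.6, 0.4]
grip_width: 0.0302
{'time_s': 6.7, 'q': [-54.126, 29.611, 71.451, 0.023, 78.997, -55.749], 'position': [0.441, -0.409, 0.171], 'ft_force': [-0.451, -0.6, 0.4], 'grip_width': 0.03}
[[1.0, -0.0, -0.028], [0.028, 0.001, 1.0], [-0.0, -1.0, 0.001]]
```

View pics/w5.png

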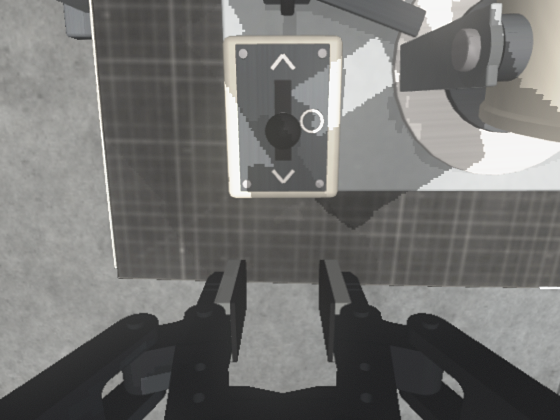

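View pics/s5c.png

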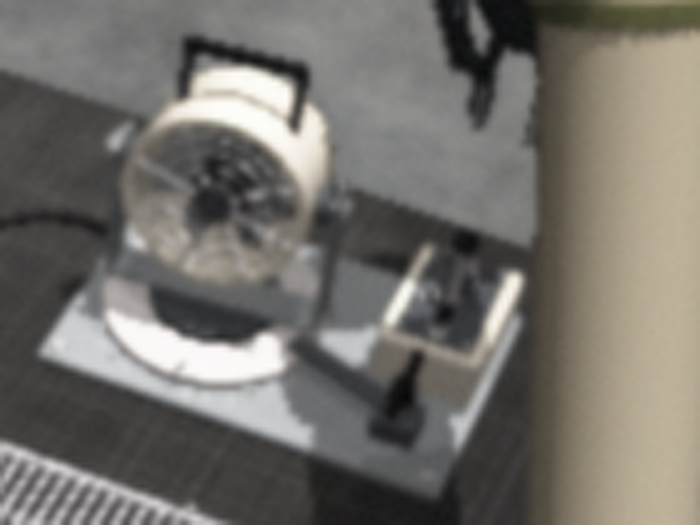

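View pics/t5c.png

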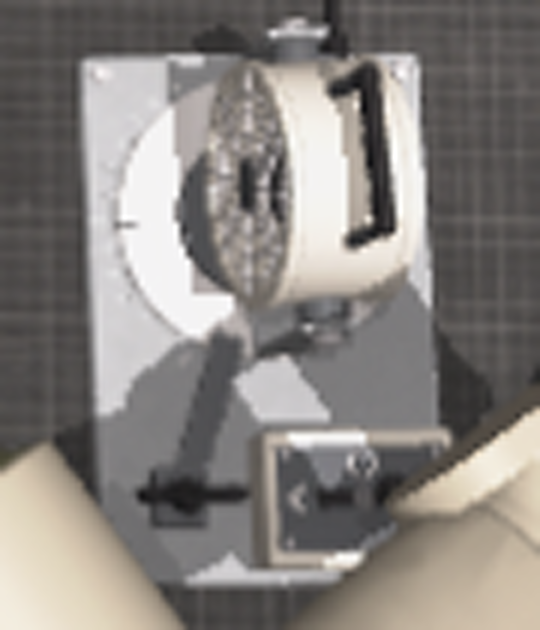

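```bash
python3 - <<'E'
from fit import *
w=load('w5')
S=np.array([atz(w,u,v,.057) for u,v in [(242,54),(323,54),(319,184),(247,184)]]); print(np.round(S,4),S.mean(0))
print(atz(w,283,130,.112))
wd=np.array([atz(w,285,v,.068) for v in (2,14)]);print(wd)
H=[[-.014,-.205,.056],[-.014,-.127,.056],[.094,-.127,.056],[.094,-.205,.056]]
for pts in ([(225,38),(341,38),(337,196),(230,196)],):
  p,r=fit([(w,u,v,h) for (u,v),h in zip(pts,H)],[.6033,-.3051,-1.5422]); print(p,np.round(r,1).tolist())
  print(own(p,[.04,-.166,.112]),own(p,[-.056,-.163,.058]))
E
```

```text
[[ 0.4138 -0.3095  0.057 ]
 [ 0.4652 -0.308   0.057 ]
 [ 0.4671 -0.3924  0.057 ]
 [ 0.4172 -0.3938  0.057 ]] [ 0.44082064 -0.35094707  0.057     ]
[ 0.44091805 -0.35210782  0.112     ]
[[ 0.44015405 -0.28098677  0.068     ]
 [ 0.44034761 -0.2875379   0.068     ]]
[ 0.60608235 -0.30760327 -1.54196628] [[-3.4, -1.0], [4.2, -1.1], [1.7, 6.0], [-1.8, 6.1]]
[ 0.44130437 -0.35237177  0.112     ] [ 0.44153582 -0.25632519  0.058     ]
```

```bash
python3 -m inch '[[[-0.3,0,5,0,0,0,0],[-0.3,0,10,0,0,0,0],[-0.3,0.04,15.35,0,0,0,0],[-0.3,0.04,15.35,0,0,0,0],[-0.3,0.04,15.35,-5,0,0,0],[-0.3,0.04,15.35,-5,0,0,0],[-0.3,0.04,15.35,-5,0,0,0]]]' ; python3 - <<'E'
from h import *
st(); snap('wrist','w6')
E
```

```text
time_s: 7.72
position: [0.4417, -0.2566, 0.1228]
tool_rot: [[1.0, 0.001, -0.028], [0.028, -0.001, 1.0], [0.001, -1.0, -0.001]]
ft_force: [0.1, -0.2, 0.4]
grip_width: 0.0298
{'time_s': 7.725, 'q': [-43.45, 24.248, 90.319, -0.002, 65.35, -45.059], 'position': [0.442, -0.257, 0.123], 'ft_force': [0.098, -0.178, 0.421], 'grip_width': 0.03}
[[1.0, 0.001, -0.028], [0.028, -0.001, 1.0], [0.001, -1.0, -0.001]]
```

View pics/w6.png

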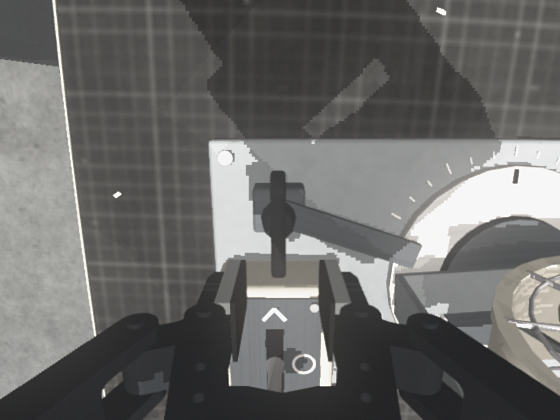

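```bash
python3 - <<'E'
from h import *
w=load('w6')
a=atz(w,278.5,171,.068);b=atz(w,278.5,276,.068);print(a,b,(a+b)/2)
print(atz(w,278,222,.068))
E
```

```text
[ 0.44011843 -0.22094109  0.068     ] [ 0.44163184 -0.28180074  0.068     ] [ 0.44087514 -0.25137092  0.068     ]
[ 0.4405495  -0.24921982  0.068     ]
```

```bash
python3 -m inch '[[[-0.3,-0.1,0.4,-4,0,0,0],[-0.3,-0.1,0.4,-8.3,0,0,0],[-0.3,-0.1,0.4,-8.3,0,0,0],[-0.3,-0.1,0.4,-8.3,0,0,0],[-0.3,-0.1,0.4,-8.3,0,0,0],[-0.3,-0.1,0.4,-8.3,0,0,0],[-1,-0.1,0.4,-8.3,0,0,0],[-1,-0.1,0.4,-8.3,0,0,0],[-1,-0.1,0.4,-8.3,0,0,0],[-1,-0.1,0.4,-8.3,0,0,0],[-1,-0.1,0.4,-8.3,0,0,0],[-1,-0.1,0.4,-8.3,0,0,0]]]' 60; python3 - <<'E'
from h import *
st(); snap('wrist','w7')
E
```

```text
time_s: 9.28
position: [0.4394, -0.252, 0.0391]
tool_rot: [[1.0, -0.002, -0.029], [0.029, -0.0, 1.0], [-0.002, -1.0, -0.0]]
ft_force: [-6.6, 0.1, 8.5]
grip_width: 0.0075
{'time_s': 9.275, 'q': [-43.209, 30.93, 96.297, -0.102, 52.839, -44.802], 'position': [0.439, -0.252, 0.039], 'ft_force': [-6.595, 0.145, 8.523], 'grip_width': 0.007}
[[1.0, -0.002, -0.029], [0.029, -0.0, 1.0], [-0.002, -1.0, -0.0]]
```

View pics/w7.png

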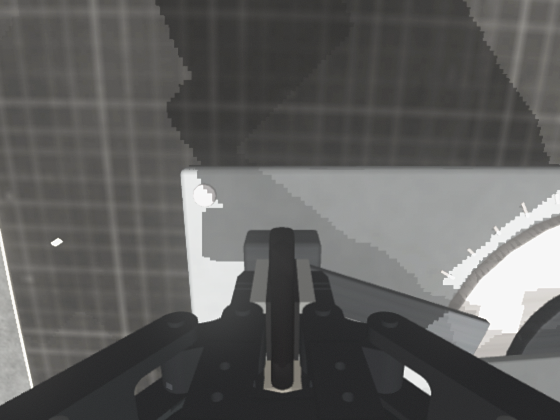

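```bash
python3 -m inch '[[[-1,-0.1,0,0,0,0,0],[-1,-0.1,0,0,0,0,0],[-1,-0.1,0,0,0,0,0],[-1,-0.1,0,0,0,0,0],[-1,-0.1,0,0,0,0,8],[-1,-0.1,0,0,0,0,16],[-1,-0.1,0,0,0,0,24],[-1,-0.1,0,0,0,0,32],[-1,-0.1,0,0,0,0,40],[-1,-0.1,0,0,0,0,40]]]' 80; python3 - <<'E'
from h import *
st(); snap('wrist','w8')
E
```

```text
time_s: 10.58
position: [0.4378, -0.2526, 0.0391]
tool_rot: [[0.746, -0.003, -0.666], [0.666, -0.001, 0.746], [-0.003, -1.0, 0.001]]
ft_force: [-10.9, -3.8, 10.3]
grip_width: 0.0074
{'time_s': 10.575, 'q': [-43.341, 30.86, 96.443, -0.2, 52.783, -84.965], 'position': [0.438, -0.253, 0.039], 'ft_force': [-10.865, -3.817, 10.309], 'grip_width': 0.007}
[[0.746, -0.003, -0.666], [0.666, -0.001, 0.746], [-0.003, -1.0, 0.001]]
```

View pics/w8.png

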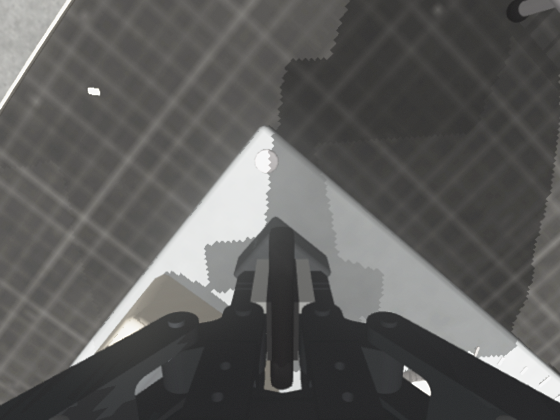

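```bash
python3 -m inch '[[[-1,0.2,0,0,0,0,8],[-1,0.2,0,0,0,0,16],[-1,0.2,0,0,0,0,24],[-1,0.2,0,0,0,0,32],[-1,0.2,0,0,0,0,40],[-1,0.2,0,0,0,0,41],[-1,0.2,0,0,0,0,41]]]' 80; python3 - <<'E'
from h import *
st(); snap('wrist','w9')
print(env.observe()['wrist_torque'])
E
```

```text
time_s: 11.5
position: [0.4371, -0.2539, 0.0391]
tool_rot: [[0.127, -0.009, -0.992], [0.992, -0.003, 0.127], [-0.004, -1.0, 0.008]]
ft_force: [-29.4, -16.0, 13.7]
grip_width: 0.0071
{'time_s': 11.5, 'q': [-43.356, 30.949, 96.251, -0.563, 53.064, -125.724], 'position': [0.437, -0.254, 0.039], 'ft_force': [-29.368, -15.967, 13.742], 'grip_width': 0.007}
[[0.127, -0.009, -0.992], [0.992, -0.003, 0.127], [-0.004, -1.0, 0.008]]
[-2.43245973  4.50325426  0.05573853]
```

View pics/w9.png

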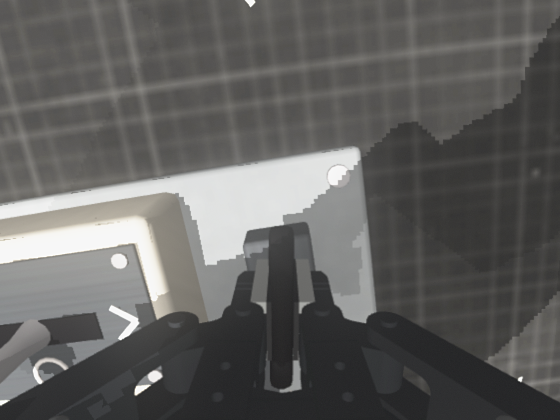

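```bash
python3 -m inch '[[[-1,-0.25,-0.1,0,0,0,0],[-1,-0.45,-0.2,-0.1,0,0,0],[-1,-0.45,-0.2,-0.1,0,0,0]]]' 80; python3 - <<'E'
from h import *
st()
E
```

```text
time_s: 11.92
position: [0.4369, -0.2542, 0.0391]
tool_rot: [[0.128, 0.001, -0.992], [0.992, -0.001, 0.128], [-0.001, -1.0, -0.001]]
ft_force: [-4.5, 1.8, 17.7]
grip_width: 0.007
{'time_s': 11.925, 'q': [-43.635, 30.798, 96.592, -0.01, 52.514, -126.247], 'position': [0.437, -0.254, 0.039], 'ft_force': [-4.505, 1.782, 17.689], 'grip_width': 0.007}
[[0.128, 0.001, -0.992], [0.992, -0.001, 0.128], [-0.001, -1.0, -0.001]]
```

```bash
python3 -m inch '[[[-0.35,0,0,0,0,0,0],[-0.35,0,0,0,0,0,0],[-0.35,0,0,3,0,0,0],[-0.35,0,0,8,0,0,0],[-0.35,0,0,14,0,0,0],[-0.35,0,0,20,0,0,0],[-0.06,0,0,26,0,0,0],[-0.06,0,0,26,0,0,0],[-0.06,0,0,26,0,0,0]]]' 40; python3 - <<'E'
from h import *
st(); snap('wrist','w10')
E
```

```text
time_s: 13.05
position: [0.4365, -0.2536, 0.2964]
tool_rot: [[0.128, -0.001, -0.992], [0.992, 0.001, 0.128], [0.001, -1.0, 0.002]]
ft_force: [-0.5, 0.3, -0.8]
grip_width: 0.0402
{'time_s': 13.05, 'q': [-43.622, 14.934, 73.787, -0.001, 91.389, -126.242], 'position': [0.436, -0.254, 0.296], 'ft_force': [-0.474, 0.314, -0.755], 'grip_width': 0.04}
[[0.128, -0.001, -0.992], [0.992, 0.001, 0.128], [0.001, -1.0, 0.002]]
```

View pics/w10.png

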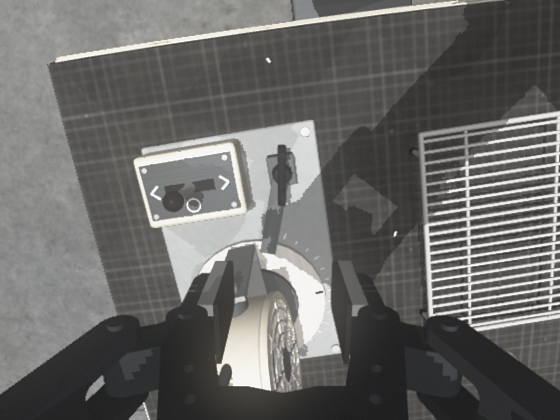

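```bash
python3 -m inch '[[[-0.06,5,-2,0,0,0,3],[-0.06,10,-4,0,0,0,6],[-0.06,16.75,-6.3,0,0,0,9],[-0.06,16.75,-6.3,0,0,0,9],[-0.06,16.75,-6.3,0,0,0,9],[-0.06,16.75,-6.3,0,0,0,9]]]' 40; python3 - <<'E'
from fit import *
st(); snap('wrist','w11'); snap('scene','s11');crop('s11',290,95,430,200,5,'s11c')
w=load('w10')
p=[.6039,-.3055,-1.5422]
print(proj(w,[own(p,[.04,-.166,.112])]))
E
```

```text
time_s: 13.85
position: [0.6032, -0.3166, 0.2981]
tool_rot: [[-0.028, -0.0, -1.0], [1.0, -0.0, -0.028], [-0.0, -1.0, 0.0]]
ft_force: [0.3, 1.1, -0.3]
grip_width: 0.0401
{'time_s': 13.85, 'q': [-37.619, 34.701, 41.454, -0.008, 103.845, -129.211], 'position': [0.603, -0.317, 0.298], 'ft_force': [0.323, 1.073, -0.309], 'grip_width': 0.04}
[[-0.028, -0.0, -1.0], [1.0, -0.0, -0.028], [-0.0, -1.0, 0.0]]
[[174.99930213 199.30412901]]
```

View pics/w11.png

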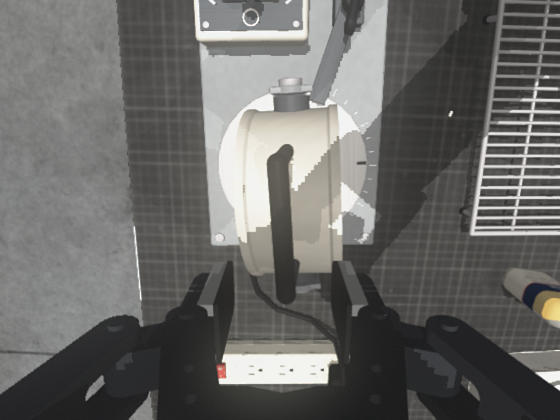

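View pics/s11c.png

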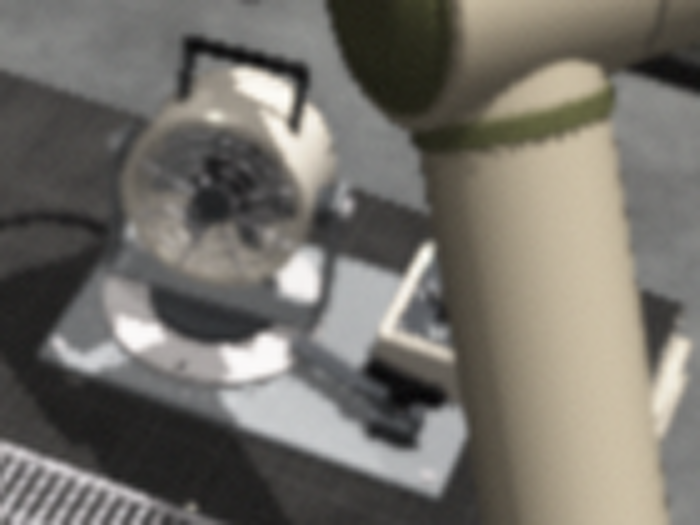

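```bash
python3 - <<'E'
from fit import *
w=load('w11')
a=atz(w,280,158,.236);b=atz(w,286.5,296,.236);print(a,b,(a+b)/2,np.linalg.norm(a-b),np.degrees(np.arctan2(*(b-a)[1::-1])))
E
```

```text
[ 0.56328021 -0.31858515  0.236     ] [ 0.64668043 -0.31250967  0.236     ] [ 0.60498032 -0.31554741  0.236     ] 0.08362122481193886 4.166480297443672
```

```bash
python3 -m inch '[[[-0.06,0.14,-0.3,-2,6,0,2.5],[-0.06,0.14,-0.2,-3,6,0,2.5],[-0.06,0.14,0.1,-6,6,0,2.5],[-0.06,0.14,0.3,-8.05,6,0,2.5],[-0.06,0.14,0.3,-8.05,6,0,2.5],[-0.06,0.14,0.3,-8.05,6,0,2.5],[-1,0.14,0.3,-8.05,6,0,2.5],[-1,0.14,0.3,-8.05,6,0,2.5],[-1,0.14,0.3,-8.05,6,0,2.5],[-1,0.14,0.3,-8.05,6,0,2.5],[-1,0.14,0.3,-8.05,6,0,2.5]]]' 40; python3 - <<'E'
from fit import *
st(); snap('wrist','w12')
E
```

```text
time_s: 15.32
position: [0.6058, -0.3142, 0.2181]
tool_rot: [[-0.072, -0.001, -0.997], [0.992, 0.103, -0.072], [0.103, -0.995, -0.007]]
ft_force: [-0.6, -0.8, 5.6]
grip_width: 0.0107
{'time_s': 15.325, 'q': [-39.077, 37.728, 48.661, 4.597, 97.359, -132.766], 'position': [0.606, -0.314, 0.218], 'ft_force': [-0.606, -0.8, 5.642], 'grip_width': 0.011}
[[-0.072, -0.001, -0.997], [0.992, 0.103, -0.072], [0.103, -0.995, -0.007]]
```

View pics/w12.png

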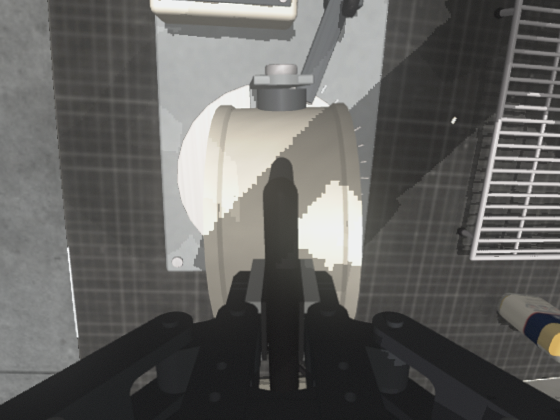

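```bash
cat > arc.py <<'E'
from fit import *
from scipy.spatial.transform import Rotation as Ro
def path(H,b,sw0,ti0,sw1,ti1,tcp,n):
    R=lambda s,t: Ro.from_euler('z',b+s)*Ro.from_euler('y',-t)
    out=[]
    for k in range(1,n+1):
        f=k/n; Q=R(sw0+f*(sw1-sw0),ti0+f*(ti1-ti0))*R(sw0,ti0).inv()
        out.append(np.r_[(H+Q.apply(tcp-H)-tcp)*100,np.degrees(Q.as_rotvec())])
    print(np.round(out,2).tolist())
E
python3 - <<'E'
from arc import *
path(np.array([.604,-.3055,.138]),-1.5422,.044,-.107,.161,.329,np.array([.6058,-.3142,.2181]),6)
E
```

```text
[[-0.04, 0.59, 0.04, -4.15, -0.34, 1.12], [-0.1, 1.17, 0.04, -8.29, -0.77, 2.23], [-0.18, 1.75, 0.0, -12.43, -1.27, 3.34], [-0.28, 2.32, -0.08, -16.55, -1.86, 4.44], [-0.41, 2.88, -0.21, -20.67, -2.52, 5.52], [-0.55, 3.43, -0.38, -24.78, -3.27, 6.6]]
```

```bash
python3 -m inch '[[[-1,-0.04,0.59,0.04,-4.15,-0.34,1.12],[-1,-0.10,1.17,0.04,-8.29,-0.77,2.23],[-1,-0.18,1.75,0,-12.4,-1.27,3.34],[-1,-0.28,2.32,-0.08,-16.55,-1.86,4.44],[-1,-0.41,2.88,-0.21,-20.67,-2.52,5.52],[-1,-0.55,3.43,-0.38,-24.8,-3.27,6.6],[-1,-0.55,3.43,-0.38,-24.8,-3.27,6.6],[-1,-0.55,3.43,-0.38,-24.8,-3.27,6.6],[-1,-0.55,3.43,-0.38,-24.8,-3.27,6.6]]]' 60; python3 - <<'E'
from arc import *
st(); snap('wrist','w13'); snap('scene','s13');crop('s13',290,95,430,200,5,'s13c')
s=env.observe(); R=np.array(s['tool_rot']);g=np.array(s['position'])-.019*R[:,1]; print('grasp',g, g-[.604,-.3055,.138])
E
```

```text
time_s: 16.5
position: [0.6002, -0.2791, 0.2142]
tool_rot: [[-0.177, 0.067, -0.982], [0.93, -0.317, -0.189], [-0.324, -0.946, -0.006]]
ft_force: [-2.5, 5.9, 7.8]
grip_width: 0.0098
{'time_s': 16.5, 'q': [-29.728, 29.695, 66.263, -14.742, 71.813, -127.452], 'position': [0.6, -0.279, 0.214], 'ft_force': [-2.479, 5.908, 7.784], 'grip_width': 0.01}
[[-0.177, 0.067, -0.982], [0.93, -0.317, -0.189], [-0.324, -0.946, -0.006]]
grasp [ 0.59898945 -0.27320524  0.2321483 ] [-0.00501055  0.03229476  0.0941483 ]
```

View pics/w13.png

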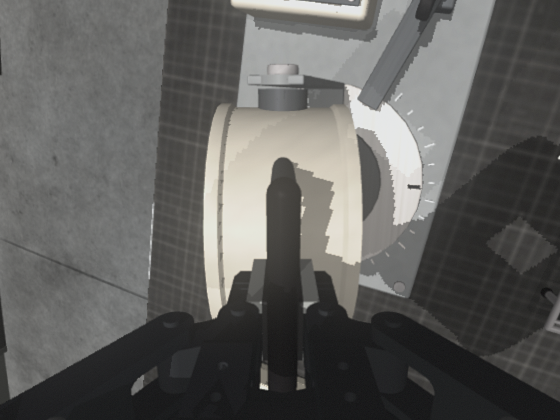

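View pics/s13c.png

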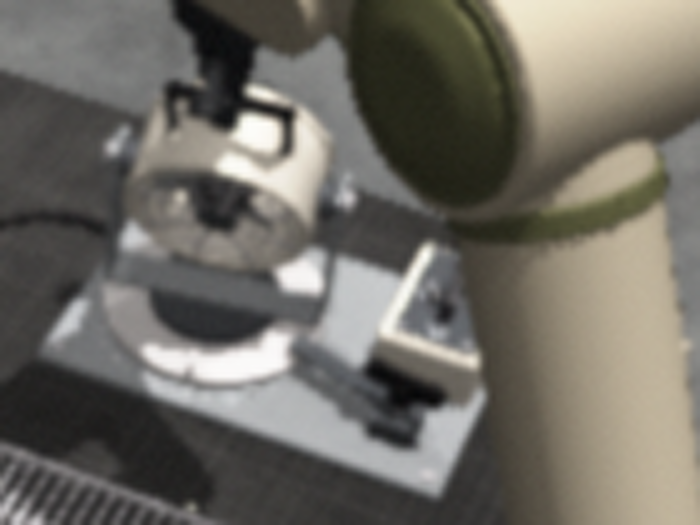

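```bash
python3 -m inch '[[[-0.06,0,0,0,0,0,0],[-0.06,0,0,0,0,0,0],[-0.06,-0.25,1.25,3.8,0,0,0],[-0.06,-0.5,2.5,7.6,0,0,0],[-0.06,-0.5,2.5,10,8,0,0],[-0.06,-0.5,2.5,12,18.5,3.6,0],[-0.06,-0.5,2.5,12,18.5,3.6,0],[-0.06,-0.5,2.5,12,18.5,3.6,0]]]' 60; python3 - <<'E'
from arc import *
st(); snap('wrist','w14'); snap('scene','s14');crop('s14',290,95,430,200,5,'s14c');snap('top','t14');crop('t14',345,180,435,285,6,'t14c')
E
```

```text
time_s: 17.6
position: [0.5952, -0.2547, 0.3318]
tool_rot: [[-0.188, 0.004, -0.982], [0.982, -0.003, -0.188], [-0.003, -1.0, -0.003]]
ft_force: [-0.1, -0.2, -1.0]
grip_width: 0.04
{'time_s': 17.6, 'q': [-33.622, 30.154, 44.305, -0.0, 105.265, -134.459], 'position': [0.595, -0.255, 0.332], 'ft_force': [-0.144, -0.244, -0.956], 'grip_width': 0.04}
[[-0.188, 0.004, -0.982], [0.982, -0.003, -0.188], [-0.003, -1.0, -0.003]]
```

View pics/w14.png

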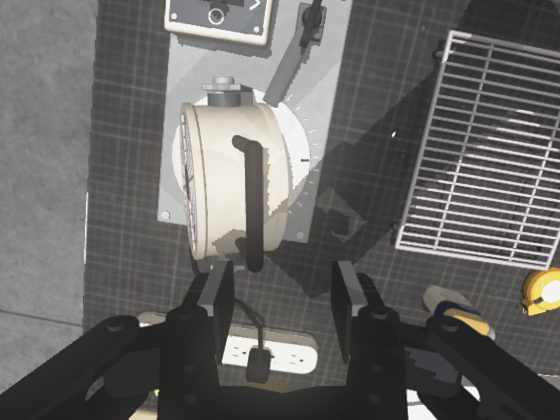

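View pics/s14c.png

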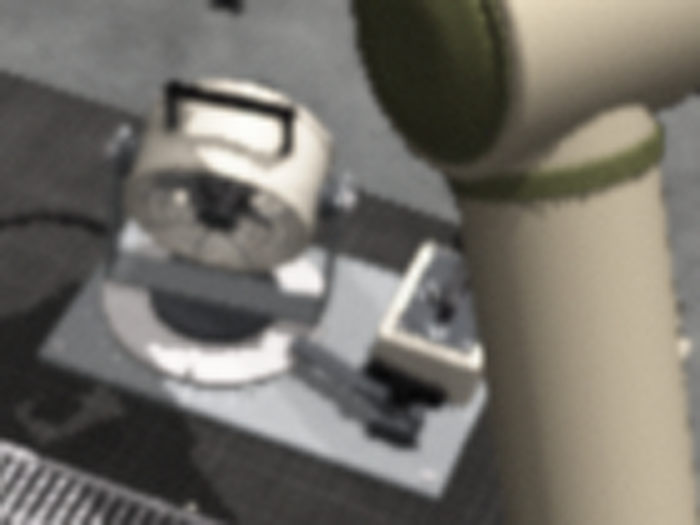

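View pics/t14c.png

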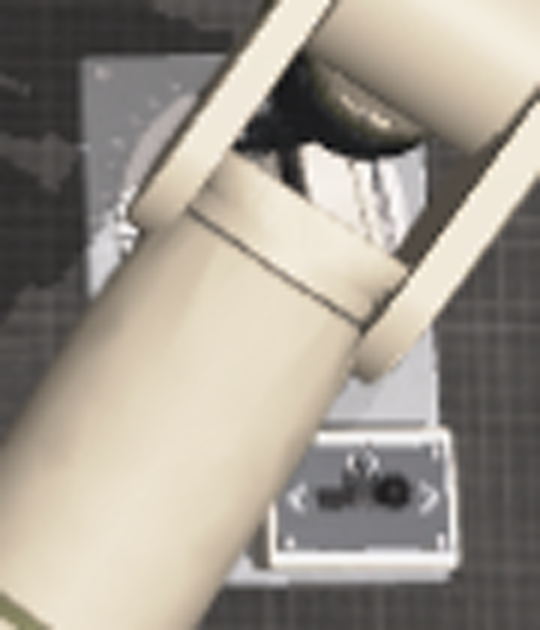

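```bash
python3 - <<'E'
from arc import *
w=load('w14');z=.2307
a=atz(w,253.5,147,z);b=atz(w,255.5,266,z);m=(a+b)/2;print(a,b,m,np.linalg.norm(a-b),np.degrees(np.arctan2(*(b-a)[1::-1])))
R=[.5437,.0061]
# rack corners in this image
for u,v in [(450,34),(397,246),(552,267)]: print(atz(w,u,v,.03))
K=[[.13,.105,.03],[.13,-.105,.03],[-.13,-.105,.03],[-.13,.105,.03]]
print([proj(w,[own([.5437,.0061,.0291],k)]).round().tolist() for k in K])
t=atz(w,305,160,.015); print('tick',t, np.degrees(np.arctan2(t[1]+.3055,t[0]-.604)))
print('bolt',atz(w,222,82,.138))
q=atz(w,264,376,.012)
for k in [[-.1,-.211,.01],[-.1,.099,.01],[.1,.099,.01]]: print(proj(w,[own([.604,-.3055,-1.5422],k)]).round())
E
```

```text
[ 0.55857773 -0.28065445  0.2307    ] [ 0.64024323 -0.26546282  0.2307    ] [ 0.59941048 -0.27305864  0.2307    ] 0.08306647625100222 10.537862786023991
[ 0.42376496 -0.10202225  0.03      ]
[ 0.67457933 -0.09288064  0.03      ]
[0.66515547 0.11826749 0.03      ]
[[[548.0, 270.0]], [[395.0, 247.0]], [[451.0, 27.0]], [[624.0, 64.0]]]
tick [ 0.59205794 -0.22819749  0.015     ] 98.78189859492606
bolt [ 0.52218685 -0.32118492  0.138     ]
[[357. -16.]]
[[307. 243.]]
[[155. 220.]]
```

```bash
python3 -m inch '[[[-0.3,-5,0,0,0,0,-6],[-0.3,-11,0,0,0,0,-12],[-0.3,-15.58,0.05,-3,0,0,-18.2],[-0.3,-15.58,0.05,-9,0,0,-18.2],[-0.3,-15.58,0.05,-15,0,0,-18.2],[-0.3,-15.58,0.05,-21,0,0,-18.2],[-0.3,-15.58,0.05,-21,0,0,-18.2],[-0.3,-15.58,0.05,-21,0,0,-18.2],[-0.3,-15.58,0.05,-21,0,0,-18.2]]]' 60; python3 - <<'E'
from arc import *
st(); snap('wrist','w15')
E
```

```text
time_s: 18.88
position: [0.4403, -0.2547, 0.1256]
tool_rot: [[0.127, 0.007, -0.992], [0.992, -0.007, 0.127], [-0.006, -1.0, -0.008]]
ft_force: [-0.0, 0.5, -0.4]
grip_width: 0.0299
{'time_s': 18.875, 'q': [-43.417, 23.666, 90.779, 0.017, 64.985, -126.102], 'position': [0.44, -0.255, 0.126], 'ft_force': [-0.033, 0.453, -0.356], 'grip_width': 0.03}
[[0.127, 0.007, -0.992], [0.992, -0.007, 0.127], [-0.006, -1.0, -0.008]]
```

View pics/w15.png

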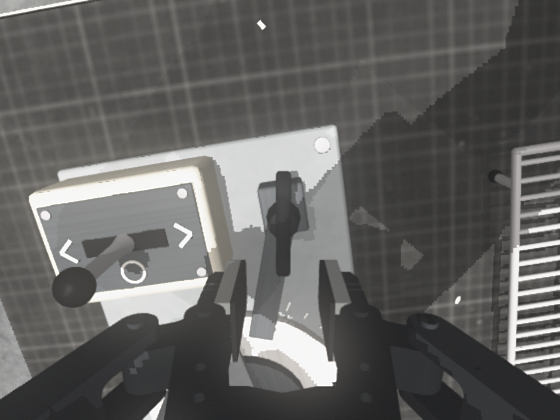

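```bash
python3 -m inch '[[[-0.3,-0.05,0.05,-4,0,0,0],[-0.3,-0.05,0.05,-8.2,0,0,0],[-0.3,-0.05,0.05,-8.2,0,0,0],[-0.3,-0.05,0.05,-8.2,0,0,0],[-0.3,-0.05,0.05,-8.2,0,0,0],[-1,-0.05,0.05,-8.2,0,0,0],[-1,-0.05,0.05,-8.2,0,0,0],[-1,-0.05,0.05,-8.2,0,0,0],[-1,-0.05,0.05,-8.2,0,0,0],[-1,-0.05,0.05,-8.2,0,0,0]]]' 80; python3 - <<'E'
from arc import *
st()
E
```

```text
time_s: 20.18
position: [0.4392, -0.2545, 0.0424]
tool_rot: [[0.128, 0.005, -0.992], [0.992, -0.006, 0.128], [-0.005, -1.0, -0.006]]
ft_force: [-2.1, -2.0, 6.8]
grip_width: 0.0073
{'time_s': 20.175, 'q': [-43.467, 30.532, 96.32, -0.029, 52.7, -126.108], 'position': [0.439, -0.255, 0.042], 'ft_force': [-2.081, -1.967, 6.77], 'grip_width': 0.007}
[[0.128, 0.005, -0.992], [0.992, -0.006, 0.128], [-0.005, -1.0, -0.006]]
```

```bash
python3 -m inch '[[[-1,0,0,0,0,0,-8],[-1,0,0,0,0,0,-16],[-1,0,0,0,0,0,-24],[-1,0,0,0,0,0,-32],[-1,0,0,0,0,0,-40],[-1,0,0,0,0,0,-48],[-1,0,0,0,0,0,-56],[-1,0,0,0,0,0,-64],[-1,0,0,0,0,0,-72],[-1,0,0,0,0,0,-80],[-1,0,0,0,0,0,-84],[-1,0,0,0,0,0,-86],[-1,0,0,0,0,0,-86]]]' 80; python3 - <<'E'
from arc import *
st(); print(env.observe()['wrist_torque']); snap('wrist','w16')
E
```

```text
time_s: 21.8
position: [0.4393, -0.2544, 0.0425]
tool_rot: [[0.999, -0.002, 0.054], [-0.054, -0.008, 0.998], [-0.002, -1.0, -0.008]]
ft_force: [-0.8, -1.0, 7.5]
grip_width: 0.0071
{'time_s': 21.8, 'q': [-43.251, 30.633, 96.077, -0.491, 53.078, -39.834], 'position': [0.439, -0.254, 0.042], 'ft_force': [-0.831, -0.97, 7.507], 'grip_width': 0.007}
[[0.999, -0.002, 0.054], [-0.054, -0.008, 0.998], [-0.002, -1.0, -0.008]]
[-0.19316142  0.10921415  1.5855232 ]
```

View pics/w16.png

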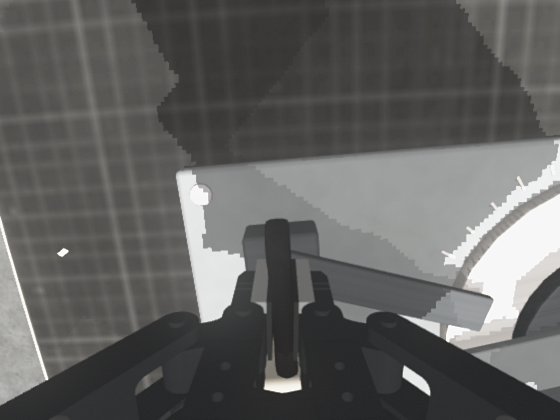

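```bash
python3 -m inch '[[[-1,0,0,0,0,0,4],[-0.35,0,0,0,0,0,4],[-0.35,0,0,0,0,0,4],[-0.35,0,0,3,0,0,4],[-0.35,0,0,8,0,0,4],[-0.35,0,0,14,0,0,4],[-0.35,0,4,18,0,0,4],[-0.35,0,4,18,0,0,4],[-0.35,0,4,18,0,0,4]]]' 40; python3 - <<'E'
from arc import *
st(); snap('wrist','w17');snap('top','t17');crop('t17',345,180,435,285,6,'t17c')
E
```

```text
time_s: 22.98
position: [0.4386, -0.2136, 0.2204]
tool_rot: [[1.0, -0.004, -0.011], [0.011, -0.004, 1.0], [-0.004, -1.0, -0.004]]
ft_force: [-0.7, 0.7, -1.0]
grip_width: 0.0278
{'time_s': 22.975, 'q': [-39.737, 16.135, 84.881, -0.313, 79.013, -40.316], 'position': [0.439, -0.214, 0.22], 'ft_force': [-0.73, 0.707, -1.049], 'grip_width': 0.028}
[[1.0, -0.004, -0.011], [0.011, -0.004, 1.0], [-0.004, -1.0, -0.004]]
```

View pics/w17.png

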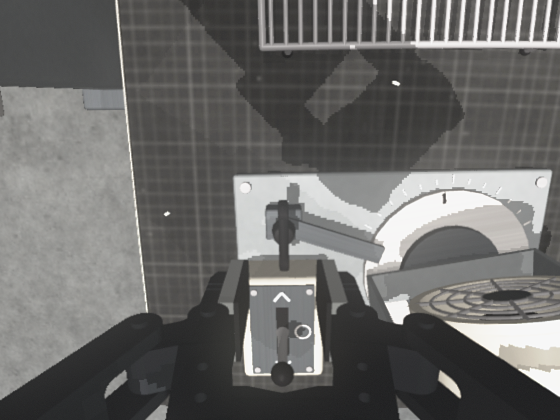

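View pics/t17.png

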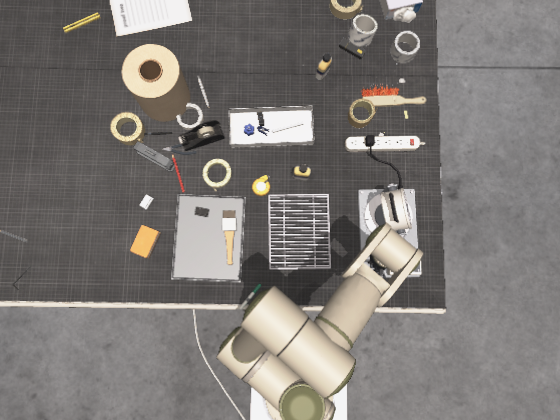

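```bash
python3 -m inch '[[[0.7,3,6,3,0,0,10],[0.7,5,12,3,0,0,20],[0.7,5,18,3,0,0,30],[0.7,6,24,3,0,0,40],[0.7,7,30,3,0,0,50],[0.7,8,36,3,0,0,60],[0.7,10,42,3,0,0,70],[0.7,11.9,46.3,3,0,0,80],[0.7,11.9,46.3,0,0,0,90],[0.7,11.9,46.3,0,0,0,92],[0.7,11.9,46.3,0,0,0,92]]]' 40; python3 - <<'E'
from arc import *
st(); snap('wrist','w18');snap('scene','s18');crop('s18',170,240,340,400,4,'s18c')
E
```

```text
time_s: 24.45
position: [0.5583, 0.2487, 0.2216]
tool_rot: [[-0.043, 0.005, -0.999], [0.999, -0.003, -0.043], [-0.003, -1.0, -0.004]]
ft_force: [-0.2, -0.5, 1.9]
grip_width: 0.0721
{'time_s': 24.45, 'q': [13.017, 28.335, 65.083, -0.209, 86.362, -79.409], 'position': [0.558, 0.249, 0.222], 'ft_force': [-0.216, -0.537, 1.9], 'grip_width': 0.072}
[[-0.043, 0.005, -0.999], [0.999, -0.003, -0.043], [-0.003, -1.0, -0.004]]
```

View pics/w18.png

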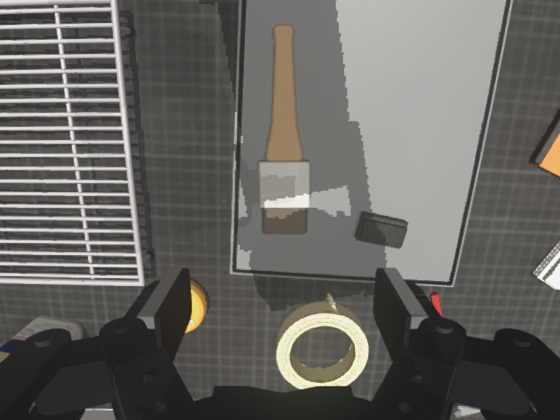

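View pics/s18c.png

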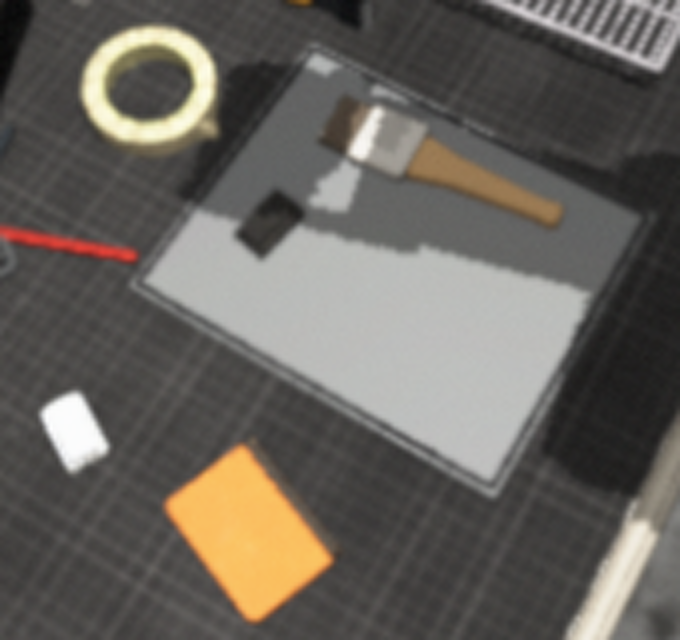

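```bash
python3 - <<'E'
from arc import *
w=load('w18')
for n,z,P in [('ferr',.018,[(259,161),(310,161),(308,208),(261,207)]),('ends',.018,[(283,25),(285,234)]),('felt',.023,[(364,211),(407,222),(400,247),(357,237)]),('orange',.03,[(538,168)])]:
    X=np.array([atz(w,u,v,z) for u,v in P]);print(n,np.round(X[:,:2],4).tolist(),X.mean(0))
E
```

```text
ferr [[0.5442, 0.2263], [0.5422, 0.2731], [0.5872, 0.274], [0.5881, 0.2293]] [0.56543984 0.25069881 0.018     ]
ends [[0.4282, 0.2434], [0.6144, 0.2533]] [0.52134179 0.24838519 0.018     ]
felt [[0.5864, 0.3265], [0.5955, 0.3688], [0.6213, 0.3655], [0.6127, 0.3225]] [0.6039771  0.34582398 0.023     ]
orange [[0.5368, 0.4799]] [0.53682391 0.47989221 0.03      ]
```

```bash
python3 -m inch '[[[0.6,0,0.2,-5,0,0,0.5],[0.6,0,0.2,-10,0,0,0.5],[0.6,0,0.2,-15,0,0,0.5],[0.6,0,0.2,-19,0,0,0.5],[0.6,0,0.2,-20.5,0,0,0.5],[0.6,0,0.2,-20.5,0,0,0.5],[0.6,0,0.2,-20.5,0,0,0.5],[0.6,0,0.2,-20.5,0,0,0.5]]]' 40; python3 - <<'E'
from arc import *
st(); snap('wrist','w19')
E
```

```text
time_s: 25.55
position: [0.5585, 0.2516, 0.0178]
tool_rot: [[-0.055, 0.007, -0.998], [0.998, -0.002, -0.055], [-0.002, -1.0, -0.007]]
ft_force: [-0.8, 0.5, -0.1]
grip_width: 0.0686
{'time_s': 25.55, 'q': [13.277, 40.291, 79.692, -0.237, 59.642, -79.753], 'position': [0.559, 0.252, 0.018], 'ft_force': [-0.803, 0.478, -0.119], 'grip_width': 0.069}
[[-0.055, 0.007, -0.998], [0.998, -0.002, -0.055], [-0.002, -1.0, -0.007]]
```

View pics/w19.png

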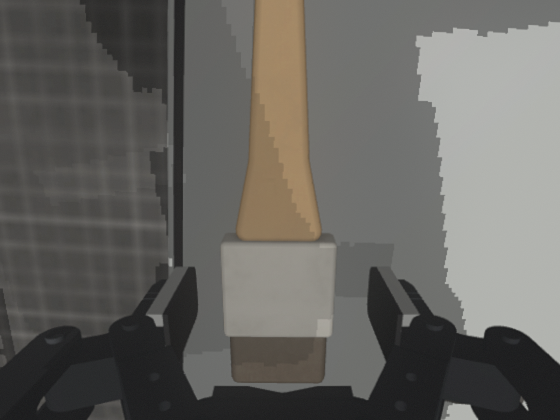

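```bash
python3 -m inch '[[[0.6,0,0,-1,0,0,0],[0.6,0,0,-1.4,0,0,0],[0.6,0,0,-1.4,0,0,0],[-0.1,0,0,-1.4,0,0,0],[-0.1,0,0,-1.4,0,0,0],[-1,0,0,-1.4,0,0,0],[-1,0,0,-1.4,0,0,0],[-1,0,0,-1.4,0,0,0]]]' 40; python3 - <<'E'
from arc import *
st()
E
```

```text
time_s: 26.6
position: [0.5581, 0.2515, 0.0026]
tool_rot: [[-0.055, 0.005, -0.998], [0.998, -0.002, -0.055], [-0.003, -1.0, -0.005]]
ft_force: [0.2, -0.0, 4.8]
grip_width: 0.0469
{'time_s': 26.6, 'q': [13.277, 41.489, 80.303, -0.243, 57.937, -79.753], 'position': [0.558, 0.251, 0.003], 'ft_force': [0.23, -0.046, 4.83], 'grip_width': 0.047}
[[-0.055, 0.005, -0.998], [0.998, -0.002, -0.055], [-0.003, -1.0, -0.005]]
```

```bash
python3 -m inch '[[[-1,0,0,3,0,0,0],[-1,0,0,8,0,0,0],[-1,0,0,10,0,0,0],[-1,0.7,-5,10,0,0,0],[-1,1.4,-10,10,0,0,-1],[-1,2,-15,10,0,0,-1.4],[-1,2.2,-20.1,10,0,0,-1.4],[-1,2.2,-20.1,10,0,0,-1.4],[-1,2.2,-20.1,7,0,0,-1.4],[-1,2.2,-20.1,7,0,0,-1.4]]]' 70; python3 - <<'E'
from arc import *
st();snap('wrist','w20');snap('scene','s20')
E
```

```text
time_s: 27.85
position: [0.5784, 0.0512, 0.0704]
tool_rot: [[-0.031, -0.001, -1.0], [1.0, -0.002, -0.031], [-0.002, -1.0, 0.001]]
ft_force: [-0.6, -0.2, -0.6]
grip_width: 0.0463
{'time_s': 27.85, 'q': [-6.565, 33.951, 82.347, -0.125, 63.718, -98.297], 'position': [0.578, 0.051, 0.07], 'ft_force': [-0.59, -0.165, -0.624], 'grip_width': 0.046}
[[-0.031, -0.001, -1.0], [1.0, -0.002, -0.031], [-0.002, -1.0, 0.001]]
```

View pics/w20.png

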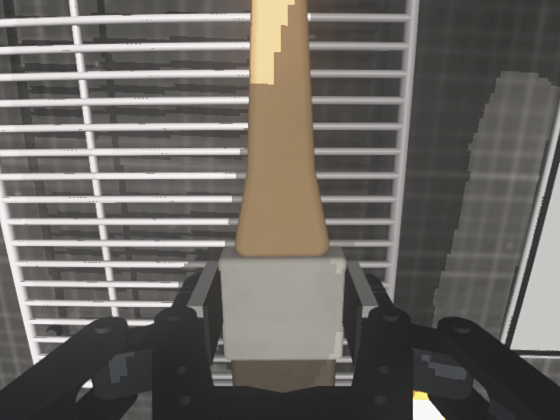

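View pics/s20.png

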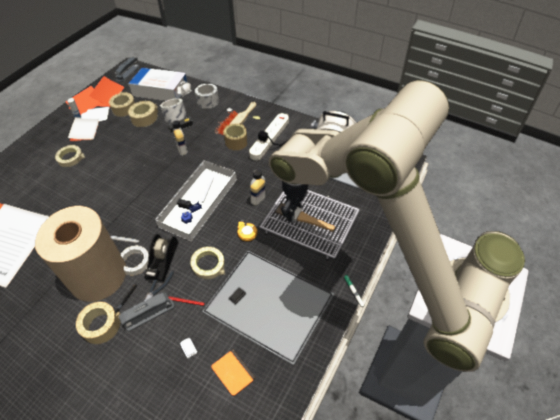

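```bash
python3 -m inch '[[[-1,0,-0.1,-2.5,0,0,0],[-1,0,-0.1,-3.5,0,0,0],[-1,0,-0.1,-3.9,0,0,0],[-1,0,-0.1,-4.1,0,0,0],[-1,0,-0.1,-4.1,0,0,0]]]'; python3 - <<'E'
from arc import *
st()
E
```

```text
time_s: 28.58
position: [0.5801, 0.0494, 0.0317]
tool_rot: [[-0.031, 0.005, -1.0], [1.0, -0.003, -0.031], [-0.003, -1.0, -0.005]]
ft_force: [0.2, 0.5, -0.6]
grip_width: 0.046
{'time_s': 28.575, 'q': [-6.72, 36.924, 84.382, -0.145, 58.377, -98.401], 'position': [0.58, 0.049, 0.032], 'ft_force': [0.17, 0.51, -0.572], 'grip_width': 0.046}
[[-0.031, 0.005, -1.0], [1.0, -0.003, -0.031], [-0.003, -1.0, -0.005]]
```

```bash
python3 -m inch '[[[-1,0,0,-0.2,0,0,0],[-1,0,0,-0.3,0,0,0],[-1,0,0,-0.3,0,0,0],[0.3,0,0,-0.3,0,0,0],[0.6,0,0,-0.2,0,0,0],[0.6,0,0,0,0,0,0],[0.6,0,0,3,0,0,0],[0.6,0,0,9,0,0,0],[0.6,0,0,15,0,0,0],[0.6,0,0,15,0,0,0],[0.6,0,0,15,0,0,0]]]'; python3 - <<'E'
from arc import *
st();snap('wrist','w21');snap('top','t21')
E
```

```text
time_s: 29.95
position: [0.5794, 0.0494, 0.1807]
tool_rot: [[-0.031, 0.004, -1.0], [1.0, -0.003, -0.031], [-0.003, -1.0, -0.004]]
ft_force: [-0.1, 0.3, -0.2]
grip_width: 0.0683
{'time_s': 29.95, 'q': [-6.724, 27.129, 74.204, -0.125, 78.44, -98.454], 'position': [0.579, 0.049, 0.181], 'ft_force': [-0.078, 0.298, -0.219], 'grip_width': 0.068}
[[-0.031, 0.004, -1.0], [1.0, -0.003, -0.031], [-0.003, -1.0, -0.004]]
```

View pics/w21.png

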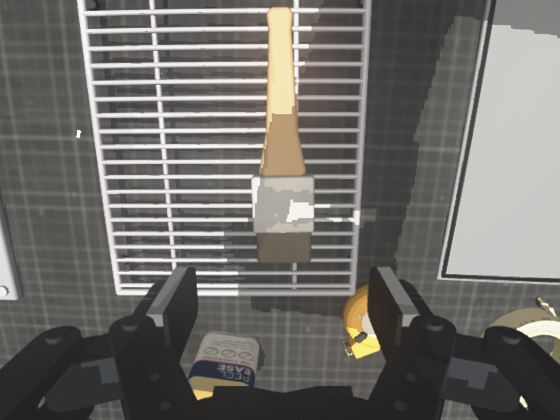

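View pics/t21.png

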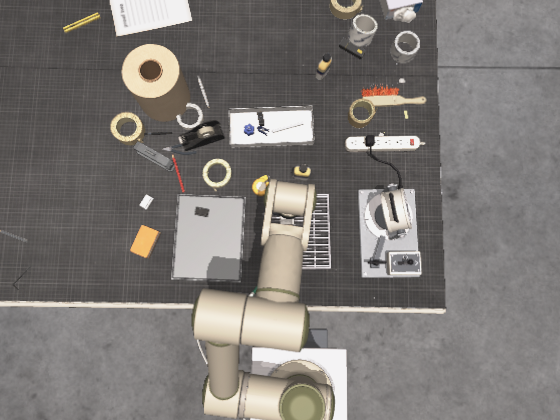

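```bash
python3 -m inch '[[[0.2,0.4,4,2,0,0,-10],[0.2,0.8,8,2,0,0,-20],[0.2,1.2,12,2,0,0,-30],[0.2,1.6,16,2,0,0,-40],[0.2,2,20,2,0,0,-50],[0.2,2.4,24,2,0,0,-60],[0.2,2.46,28,2,0,0,-70],[0.2,2.46,29.6,0,0,0,-80],[0.2,2.46,29.6,0,0,0,-90],[0.2,2.46,29.6,0,0,0,-100],[0.2,2.46,29.6,-2,0,0,-103.6],[0.2,2.46,29.6,-2,0,0,-103.6],[0.2,2.46,29.6,-2,0,0,-103.6]]]'; python3 - <<'E'
from arc import *
st();snap('wrist','w22')
E
```

```text
time_s: 31.68
position: [0.6045, 0.3454, 0.1611]
tool_rot: [[0.979, -0.004, 0.204], [-0.204, -0.004, 0.979], [-0.003, -1.0, -0.005]]
ft_force: [0.4, 0.4, -0.0]
grip_width: 0.0514
{'time_s': 31.675, 'q': [20.075, 39.804, 53.679, -0.13, 86.821, 31.856], 'position': [0.605, 0.345, 0.161], 'ft_force': [0.388, 0.413, -0.01], 'grip_width': 0.051}
[[0.979, -0.004, 0.204], [-0.204, -0.004, 0.979], [-0.003, -1.0, -0.005]]
```

View pics/w22.png

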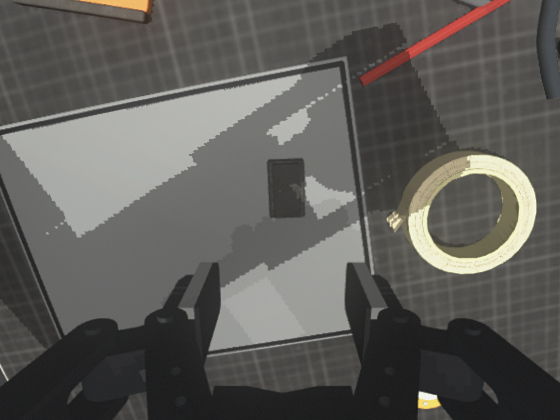

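```bash
python3 - <<'E'
from arc import *
w=load('w22')
X=np.array([atz(w,u,v,.023) for u,v in [(268,160),(304,158),(306,216),(271,218)]]);print(X,X.mean(0))
d=(X[0]+X[1]-X[2]-X[3])/2;print(np.linalg.norm(d),np.degrees(np.arctan2(d[1],d[0])))
E
```

```text
[[0.60064513 0.37496753 0.023     ]
 [0.62713289 0.37097909 0.023     ]
 [0.62014065 0.32629009 0.023     ]
 [0.59319141 0.33022311 0.023     ]] [0.61027752 0.35061496 0.023     ]
0.04529630470241001 80.82441045736098
```

```bash
python3 -m inch '[[[0.2,0.4,0.4,-4,0,0,2.5],[0.2,0.4,0.4,-8.5,0,0,2.5],[0.2,0.4,0.4,-8.5,0,0,2.5],[0.2,0.4,0.4,-8.5,0,0,2.5],[0.2,0.4,0.4,-8.5,0,0,2.5]]]'; python3 - <<'E'
from arc import *
st();snap('wrist','w23')
E
```

```text
time_s: 32.35
position: [0.6094, 0.3498, 0.0788]
tool_rot: [[0.987, 0.0, 0.162], [-0.162, -0.003, 0.987], [0.001, -1.0, -0.002]]
ft_force: [0.2, -0.3, 0.6]
grip_width: 0.0513
{'time_s': 32.35, 'q': [20.281, 44.168, 58.79, -0.145, 77.076, 29.648], 'position': [0.609, 0.35, 0.079], 'ft_force': [0.204, -0.261, 0.612], 'grip_width': 0.051}
[[0.987, 0.0, 0.162], [-0.162, -0.003, 0.987], [0.001, -1.0, -0.002]]
```

View pics/w23.png

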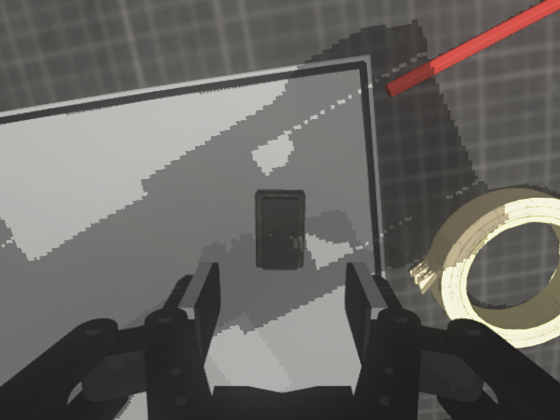

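```bash
python3 - <<'E'
from arc import *
w=load('w23')
X=np.array([atz(w,u,v,.023) for u,v in [(257,191),(304,191),(303,266),(257,266)]]);print(X,X.mean(0))
d=(X[0]+X[1]-X[2]-X[3])/2;print(np.linalg.norm(d),np.degrees(np.arctan2(d[1],d[0])))
# where is the TCP's ground projection seen
s=env.observe();print(proj(w,[[s['position'][0],s['position'][1],.013]]))
E
```

```text
[[0.60128252 0.37624918 0.023     ]
 [0.62620384 0.37213619 0.023     ]
 [0.61920703 0.32865241 0.023     ]
 [0.59327794 0.33293313 0.023     ]] [0.60999283 0.35249273 0.023     ]
0.04404330536732001 80.19457722717499
[[279.7468596  228.57031081]]
```

```bash
python3 -m inch '[[[0.2,0,0.2,-4,0,0,0],[0.2,0,0.2,-7,0,0,0],[0.2,0,0.2,-7,0,0,0],[0.2,0,0.2,-7,0,0,0],[-1,0,0.2,-7,0,0,0],[-1,0,0.2,-7,0,0,0],[-1,0,0.2,-7,0,0,0],[-1,0,0.2,-7,0,0,0]]]' 40; python3 - <<'E'
from arc import *
st()
E
```

```text
time_s: 33.4
position: [0.6092, 0.3517, 0.0082]
tool_rot: [[0.987, -0.001, 0.162], [-0.162, -0.003, 0.987], [-0.0, -1.0, -0.003]]
ft_force: [-0.6, -1.6, 6.6]
grip_width: 0.0268
{'time_s': 33.4, 'q': [20.435, 48.504, 62.182, -0.154, 69.414, 29.83], 'position': [0.609, 0.352, 0.008], 'ft_force': [-0.555, -1.592, 6.564], 'grip_width': 0.027}
[[0.987, -0.001, 0.162], [-0.162, -0.003, 0.987], [-0.0, -1.0, -0.003]]
```

```bash
python3 -m inch '[[[-1,0,0,4,0,0,0],[-1,0,0,10,0,0,0],[-1,-1,-6,12,0,0,2],[-1,-2,-12,12,0,0,4],[-1,-3,-18,12,0,0,6],[-1,-4,-24,12,0,0,8],[-1,-5,-30,12,0,0,11],[-1,-6,-36,12,0,0,11],[-1,-6.3,-38.9,12,0,0,11],[-1,-6.3,-38.9,8,0,0,11],[-1,-6.3,-38.9,6,0,0,11],[-1,-6.3,-38.9,6,0,0,11]]]' 60; python3 - <<'E'
from arc import *
st();snap('wrist','w24')
E
```

```text
time_s: 34.9
position: [0.5449, -0.0376, 0.0656]
tool_rot: [[1.0, -0.005, -0.029], [0.029, -0.004, 1.0], [-0.005, -1.0, -0.004]]
ft_force: [0.3, -0.1, 0.7]
grip_width: 0.0262
{'time_s': 34.9, 'q': [-16.225, 31.651, 88.252, -0.337, 60.294, -17.7], 'position': [0.545, -0.038, 0.066], 'ft_force': [0.339, -0.127, 0.709], 'grip_width': 0.026}
[[1.0, -0.005, -0.029], [0.029, -0.004, 1.0], [-0.005, -1.0, -0.004]]
```

View pics/w24.png

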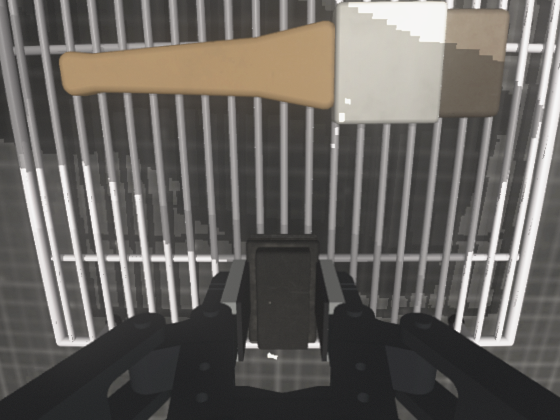

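```bash
python3 -m inch '[[[-1,0,0,-2,0,0,0],[-1,0,0,-2.8,0,0,0],[-1,0,0,-3,0,0,0],[-1,0,0,-3,0,0,0]]]'; python3 - <<'E'
from arc import *
st()
E
```

```text
time_s: 35.45
position: [0.5458, -0.0377, 0.0369]
tool_rot: [[1.0, -0.002, -0.029], [0.029, -0.005, 1.0], [-0.002, -1.0, -0.005]]
ft_force: [-0.2, 0.6, -1.4]
grip_width: 0.0263
{'time_s': 35.45, 'q': [-16.207, 34.031, 89.791, -0.355, 56.195, -17.672], 'position': [0.546, -0.038, 0.037], 'ft_force': [-0.225, 0.628, -1.43], 'grip_width': 0.026}
[[1.0, -0.002, -0.029], [0.029, -0.005, 1.0], [-0.002, -1.0, -0.005]]
```

Release, lift, then look at the rack and swing over to inspect the orange thing.

```bash
python3 -m inch '[[[-1,0,0,-0.15,0,0,0],[-1,0,0,-0.25,0,0,0],[-1,0,0,-0.25,0,0,0],[0,0,0,-0.25,0,0,0],[0.2,0,0,-0.25,0,0,0],[0.2,0,0,2,0,0,0],[0.2,0,0,8,0,0,0],[0.2,0,-3,16,0,0,0],[0.2,0,-9,22,0,0,0],[0.2,0,-9,22,0,0,0],[0.2,0,-9,22,0,0,0]]]'; python3 - <<'E'
from arc import *
st();snap('wrist','w25');snap('scene','s25')
E
```

```text
time_s: 36.83
position: [0.546, -0.1295, 0.2583]
tool_rot: [[1.0, 0.002, -0.026], [0.026, -0.007, 1.0], [0.001, -1.0, -0.007]]
ft_force: [-0.7, -0.4, -0.7]
grip_width: 0.0513
{'time_s': 36.825, 'q': [-25.279, 21.872, 69.719, -0.311, 88.157, -26.786], 'position': [0.546, -0.129, 0.258], 'ft_force': [-0.685, -0.433, -0.679], 'grip_width': 0.051}
[[1.0, 0.002, -0.026], [0.026, -0.007, 1.0], [0.001, -1.0, -0.007]]
```

View pics/w25.png

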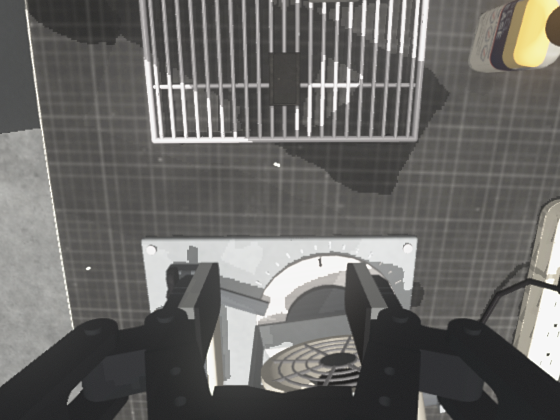

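View pics/s25.png

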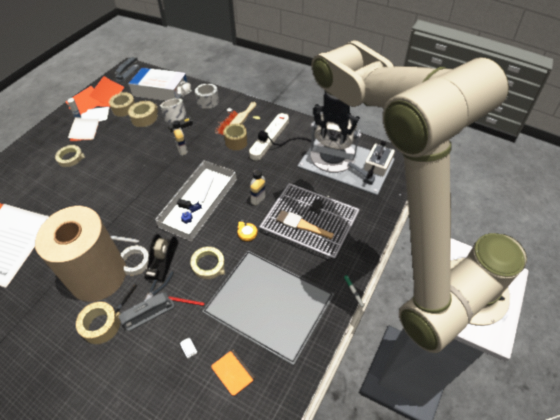

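```bash
python3 - <<'E'
from arc import *
crop('w22',0,0,200,60,4,'w22c');crop('w18',480,90,560,300,3,'w18c')
t=load('t17')
X=[atz(load('w22'),u,v,0) for u,v in [(147,21)]];Y=[atz(load('w22'),u,v,.03) for u,v in [(150,8)]];print(X,Y)
E
```

```text
[array([0.53355189, 0.49116474, 0.        ])] [array([0.54648366, 0.49104002, 0.03      ])]
```

View pics/w22c.png

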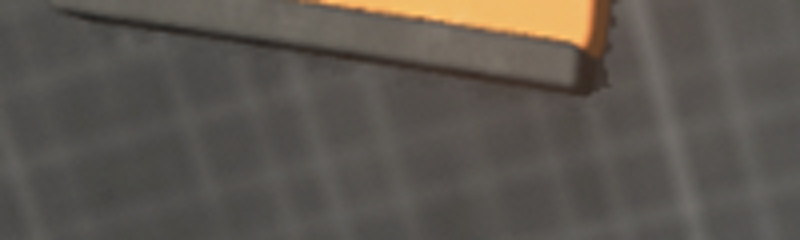

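View pics/w18c.png

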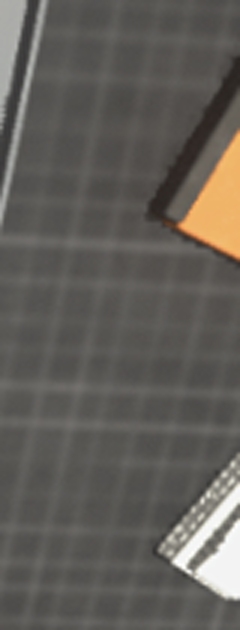

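```bash
python3 -m inch '[[[-0.3,-5,0,0,0,0,0],[-0.3,-10.5,0,0,0,0,0],[-0.3,-10.5,-5,0,0,0,0],[-0.3,-10.5,-11,0,0,0,0],[-0.3,-10.5,-17,-3,0,0,0],[-0.3,-10.5,-22.2,-7,0,0,0],[-0.3,-10.5,-22.2,-9,0,0,0],[-0.3,-10.5,-22.2,-9,0,0,0],[-0.3,-10.5,-22.2,-9,0,0,0]]]' 40; python3 - <<'E'
from arc import *
st();snap('wrist','w26'); print(proj(load('w26'),[[.441,-.3515,.112]]))
E
```

```text
time_s: 38.05
position: [0.4409, -0.3486, 0.1668]
tool_rot: [[1.0, -0.002, -0.03], [0.03, -0.005, 1.0], [-0.003, -1.0, -0.005]]
ft_force: [-0.2, 0.6, -0.1]
grip_width: 0.03
{'time_s': 38.05, 'q': [-50.269, 26.068, 78.56, -0.285, 75.257, -51.93], 'position': [0.441, -0.349, 0.167], 'ft_force': [-0.163, 0.608, -0.07], 'grip_width': 0.03}
[[1.0, -0.002, -0.03], [0.03, -0.005, 1.0], [-0.003, -1.0, -0.005]]
[[280.15528986 239.22259974]]
```

View pics/w26.png

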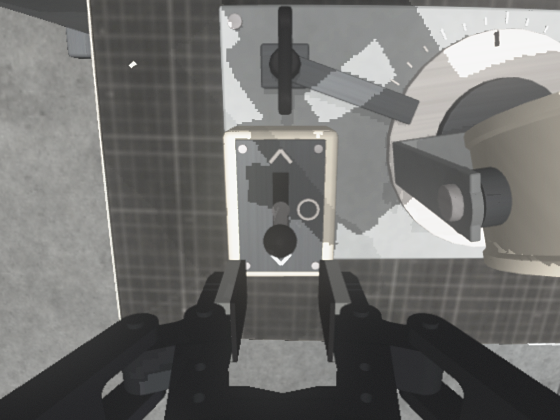

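```bash
python3 -m inch '[[[-0.3,0,-0.2,-4,0,0,0],[-0.3,0,-0.2,-7.2,0,0,0],[-0.3,0,-0.2,-7.2,0,0,0],[-0.3,0,-0.2,-7.2,0,0,0],[-1,0,-0.2,-7.2,0,0,0],[-1,0,-0.2,-7.2,0,0,0],[-1,0,-0.2,-7.2,0,0,0],[-1,0,-0.2,-7.2,0,0,0]]]' 40; python3 - <<'E'
from arc import *
st()
E
```

```text
time_s: 39.1
position: [0.4396, -0.3521, 0.0964]
tool_rot: [[1.0, -0.004, -0.029], [0.029, -0.007, 1.0], [-0.004, -1.0, -0.007]]
ft_force: [-8.5, 1.4, 7.9]
grip_width: 0.016
{'time_s': 39.1, 'q': [-50.542, 30.603, 83.76, -0.445, 65.473, -52.025], 'position': [0.44, -0.352, 0.096], 'ft_force': [-8.456, 1.375, 7.945], 'grip_width': 0.016}
[[1.0, -0.004, -0.029], [0.029, -0.007, 1.0], [-0.004, -1.0, -0.007]]
```

```bash
python3 -m inch '[[[-1,-0.1,1,-0.3,0,0,0],[-1,-0.1,2,-0.6,0,0,0],[-1,-0.1,3,-1.0,0,0,0],[-1,-0.1,3.8,-1.4,0,0,0],[-1,-0.1,4.1,-1.6,0,0,0],[-1,-0.1,4.1,-1.6,0,0,0]]]' 50; python3 - <<'E'
from arc import *
st();snap('wrist','w27')
E
```

```text
time_s: 39.85
position: [0.4383, -0.3107, 0.0798]
tool_rot: [[1.0, -0.005, -0.03], [0.03, -0.006, 1.0], [-0.005, -1.0, -0.006]]
ft_force: [-9.9, 1.1, 5.6]
grip_width: 0.0157
{'time_s': 39.85, 'q': [-47.756, 29.74, 89.029, -0.498, 61.162, -49.227], 'position': [0.438, -0.311, 0.08], 'ft_force': [-9.867, 1.124, 5.552], 'grip_width': 0.016}
[[1.0, -0.005, -0.03], [0.03, -0.006, 1.0], [-0.005, -1.0, -0.006]]
```

View pics/w27.png

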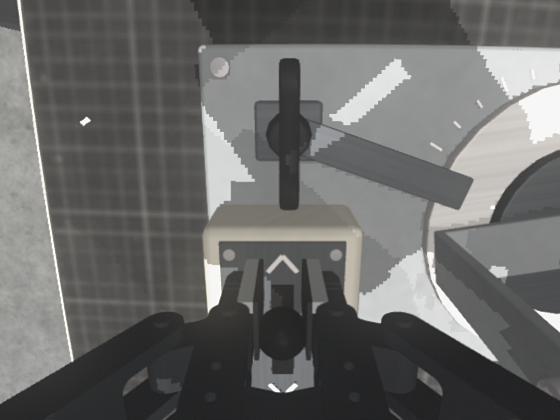

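```bash
python3 - <<'E'
from arc import *
w=load('w27')
for a in (.3,.4,.5,.6): print(a,proj(w,[[.441-.001,-.3515+.06*np.sin(a),.052+.06*np.cos(a)]]))
E
```

```text
0.3 [[281.14454653 376.05353732]]
0.4 [[281.6334371  359.35601344]]
0.5 [[282.11070734 342.25653401]]
0.6 [[282.56543659 325.1582263 ]]
```

```bash
python3 -m inch '[[[-1,0,0.4,-0.25,0,0,0],[-1,0,0.8,-0.4,0,0,0],[-1,0,0.8,-0.4,0,0,0],[-1,0,0.8,-0.4,0,0,0]]]' 50; python3 - <<'E'
from arc import *
st();snap('wrist','w28');w=load('w28');crop('w28',200,240,370,400,4,'w28c')
for a in (.4,.5,.6): print(a,proj(w,[[.441-.001,-.3515+.06*np.sin(a),.052+.06*np.cos(a)]]))
E
```

```text
time_s: 40.4
position: [0.4392, -0.3018, 0.0755]
tool_rot: [[1.0, -0.003, -0.029], [0.029, -0.004, 1.0], [-0.003, -1.0, -0.004]]
ft_force: [-2.4, 5.3, 3.1]
grip_width: 0.0001
{'time_s': 40.4, 'q': [-47.1, 29.727, 90.023, -0.304, 60.198, -48.612], 'position': [0.439, -0.302, 0.076], 'ft_force': [-2.36, 5.279, 3.11], 'grip_width': 0.0}
[[1.0, -0.003, -0.029], [0.029, -0.004, 1.0], [-0.003, -1.0, -0.004]]
0.4 [[278.4842705  387.99541981]]
0.5 [[278.95443873 370.63900236]]
0.6 [[279.4139349  353.15447277]]
```

View pics/w28c.png

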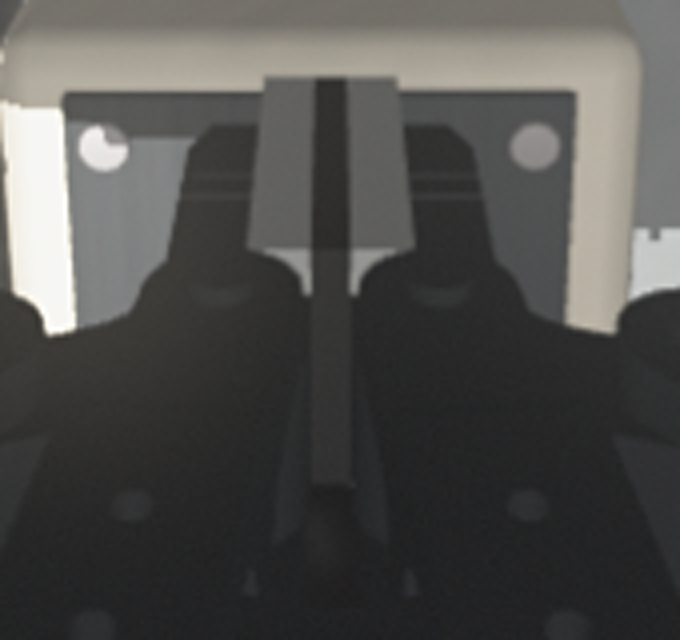

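```bash
python3 -m inch '[[[-1,0,0.2,3,0,0,0],[-1,0,0,6,0,0,0],[-1,0.1,-4,6,0,0,0],[-1,0.1,-7,6,0,0,0],[-1,0.1,-7,6,0,0,0],[-1,0.1,-7,1.5,0,0,0],[-1,0.1,-7,1.2,0,0,0],[-1,0.1,-6,1.2,0,0,0],[-1,0.1,-5,1.2,0,0,0],[-1,0.1,-4.5,1.2,0,0,0],[-1,0.1,-4.5,1.2,0,0,0]]]' 50; python3 - <<'E'
from arc import *
st()
E
```

```text
time_s: 41.82
position: [0.4406, -0.3472, 0.0869]
tool_rot: [[1.0, -0.002, -0.03], [0.029, -0.005, 1.0], [-0.002, -1.0, -0.005]]
ft_force: [-0.1, 0.1, -0.3]
grip_width: 0.0006
{'time_s': 41.825, 'q': [-50.192, 31.095, 84.759, -0.319, 63.998, -51.744], 'position': [0.441, -0.347, 0.087], 'ft_force': [-0.056, 0.147, -0.306], 'grip_width': 0.001}
[[1.0, -0.002, -0.03], [0.029, -0.005, 1.0], [-0.002, -1.0, -0.005]]
```

```bash
python3 -m inch '[[[-1,0,0.4,0,0,0,0],[-1,0,0.8,0,0,0,0],[-1,0,1.1,0,0,0,0],[-1,0,1.4,0,0,0,0],[-1,0,1.4,0,0,0,0]]]'; python3 - <<'E'
from arc import *
st();snap('wrist','w29');w=load('w29')
for a in (.4,.5,.6): print(a,proj(w,[[.441-.001,-.3515+.06*np.sin(a),.052+.06*np.cos(a)]]))
E
```

```text
time_s: 42.45
position: [0.4418, -0.3381, 0.0884]
tool_rot: [[1.0, 0.002, -0.028], [0.028, -0.015, 0.999], [0.002, -1.0, -0.015]]
ft_force: [0.2, -16.6, 5.4]
grip_width: -0.0001
{'time_s': 42.45, 'q': [-49.393, 30.396, 85.852, -0.53, 63.002, -50.787], 'position': [0.442, -0.338, 0.088], 'ft_force': [0.156, -16.603, 5.445], 'grip_width': -0.0}
[[1.0, 0.002, -0.028], [0.028, -0.015, 0.999], [0.002, -1.0, -0.015]]
0.4 [[274.54656162 280.77571532]]
0.5 [[274.99789496 263.96143202]]
0.6 [[275.4495446 247.49475  ]]
```

View pics/w29.png

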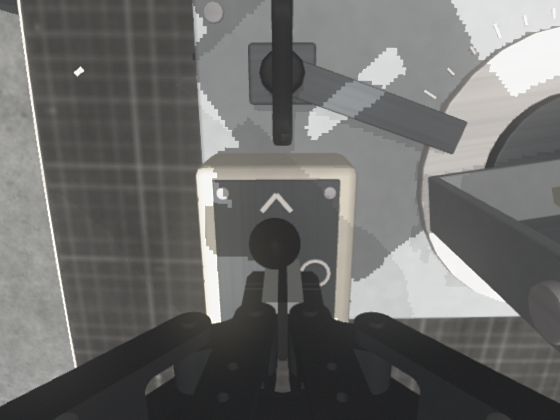

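```bash
python3 -m inch '[[[-1,0,-1.5,0,0,0,0],[-1,0,-3,0,0,0,0],[-1,0,-3,5,0,0,0],[-1,0,-3,11,0,0,0],[-1,0,-3,16,0,0,0],[-1,-6,-2,18,0,0,0],[-1,-11,1,18,0,0,0],[-1,-11,1,18,0,0,0],[-1,-11,1,18,0,0,0]]]'; python3 - <<'E'
from arc import *
st();snap('top','t30');snap('scene','s30');snap('wrist','w30');crop('t30',255,175,435,285,4,'t30c');crop('s30',230,90,430,260,4,'s30c')
for tag in('w30','t30','s30'):
  w=load(tag)
  for a in (.4,.5,.6): print(tag,a,proj(w,[[.441-.001,-.3515+.06*np.sin(a),.052+.06*np.cos(a)]]))
E
```

```text
time_s: 43.62
position: [0.3306, -0.3241, 0.2664]
tool_rot: [[1.0, -0.002, -0.028], [0.028, -0.005, 1.0], [-0.002, -1.0, -0.004]]
ft_force: [-1.1, 0.0, -0.6]
grip_width: 0.0002
{'time_s': 43.625, 'q': [-58.987, 11.461, 83.447, -0.247, 84.938, -60.595], 'position': [0.331, -0.324, 0.266], 'ft_force': [-1.057, 0.037, -0.58], 'grip_width': 0.0}
[[1.0, -0.002, -0.028], [0.028, -0.005, 1.0], [-0.002, -1.0, -0.004]]
w30 0.4 [[412.88945664 198.42835934]]
w30 0.5 [[412.68352759 191.31687818]]
w30 0.6 [[412.22542115 184.44646773]]
t30 0.4 [[402.26905048 261.57049669]]
t30 0.5 [[400.4144843  261.59398885]]
t30 0.6 [[398.6156583 261.6302452]]
s30 0.4 [[379.84440761 147.85776041]]
s30 0.5 [[379.18976464 149.335208  ]]
s30 0.6 [[378.53686505 150.87581448]]
```

View pics/t30c.png

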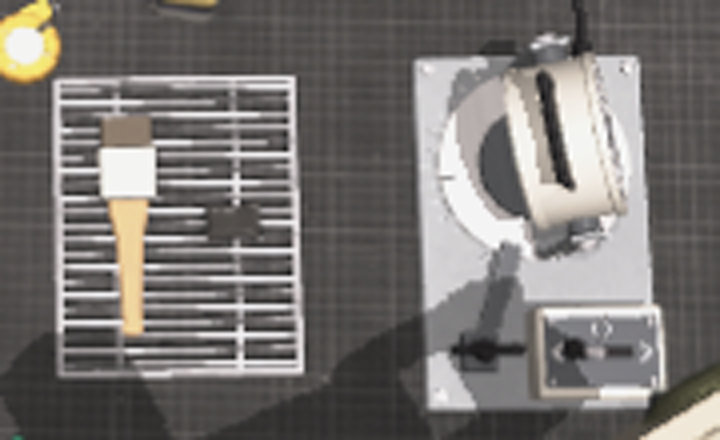

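View pics/s30c.png

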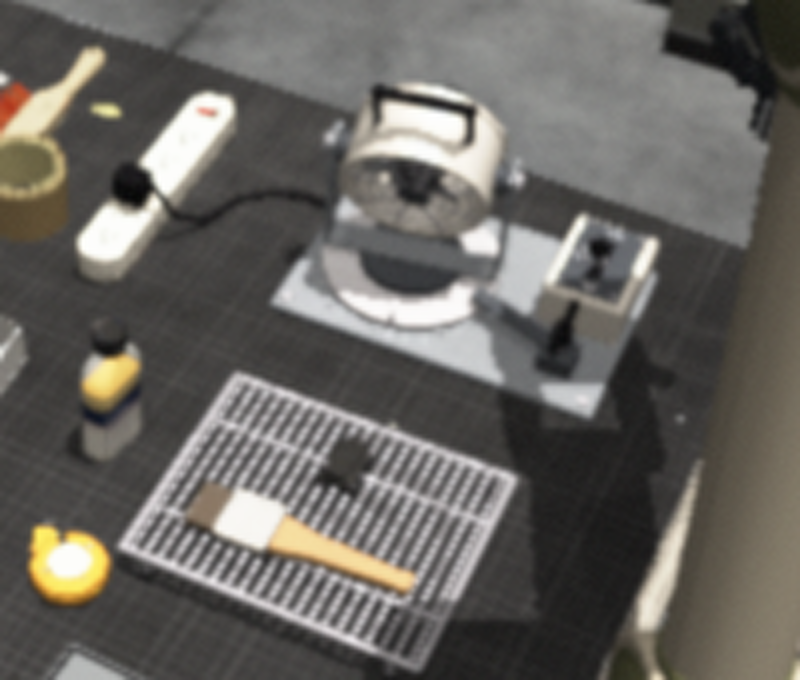

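View pics/w30.png

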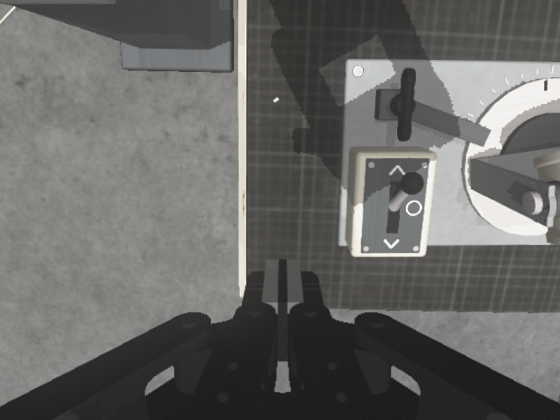

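```bash
python3 - <<'E'
from arc import *
t=load('t30')
a=atz(t,255+547/4,175+76/4,.2307);b=atz(t,255+566/4,175+185/4,.2307);m=(a+b)/2;print(a,b,m,np.degrees(np.arctan2((a-b)[1],(a-b)[0])))
s=load('s30')
c=lambda u,v:(230+u/4-.4,90+v/4-.4)
print(tri([(t,255+547/4-.4,175+76/4-.4),(s,*c(378,93))]),tri([(t,255+566/4-.4,175+185/4-.4),(s,*c(470,115))]))
E
```

```text
[ 0.63903471 -0.27032634  0.2307    ] [ 0.55398274 -0.28312229  0.2307    ] [ 0.59650873 -0.27672432  0.2307    ] 8.555906256224702
[ 0.63944037 -0.27108639  0.22437827] [ 0.55765075 -0.28347959  0.2229659 ]
```

```bash
python3 -m inch '[[[-1,0,1,4,0,0,10],[-1,0,3,7,0,0,20],[-1,4,5,7,0,0,30],[-1,9,7,7,0,0,40],[-1,14,7,7,0,0,50],[-1,19,7,7,0,0,60],[-1,23,7,7,0,0,70],[-1,26.5,7,7,0,0,80],[-1,26.5,7,7,0,0,90],[-1,26.5,7,7,0,0,99],[-1,26.5,7,7,0,0,99],[-1,26.5,7,7,0,0,99]]]'; python3 - <<'E'
from arc import *
st();snap('wrist','w31');crop('w31',80,0,400,300,2.5,'w31c')
E
```

```text
time_s: 45.28
position: [0.5957, -0.2536, 0.3359]
tool_rot: [[-0.182, 0.005, -0.983], [0.983, -0.002, -0.182], [-0.002, -1.0, -0.004]]
ft_force: [0.3, -0.0, 0.8]
grip_width: -0.0
{'time_s': 45.275, 'q': [-33.538, 30.16, 43.655, 0.067, 105.918, -134.019], 'position': [0.596, -0.254, 0.336], 'ft_force': [0.306, -0.046, 0.792], 'grip_width': -0.0}
[[-0.182, 0.005, -0.983], [0.983, -0.002, -0.182], [-0.002, -1.0, -0.004]]
```

View pics/w31c.png

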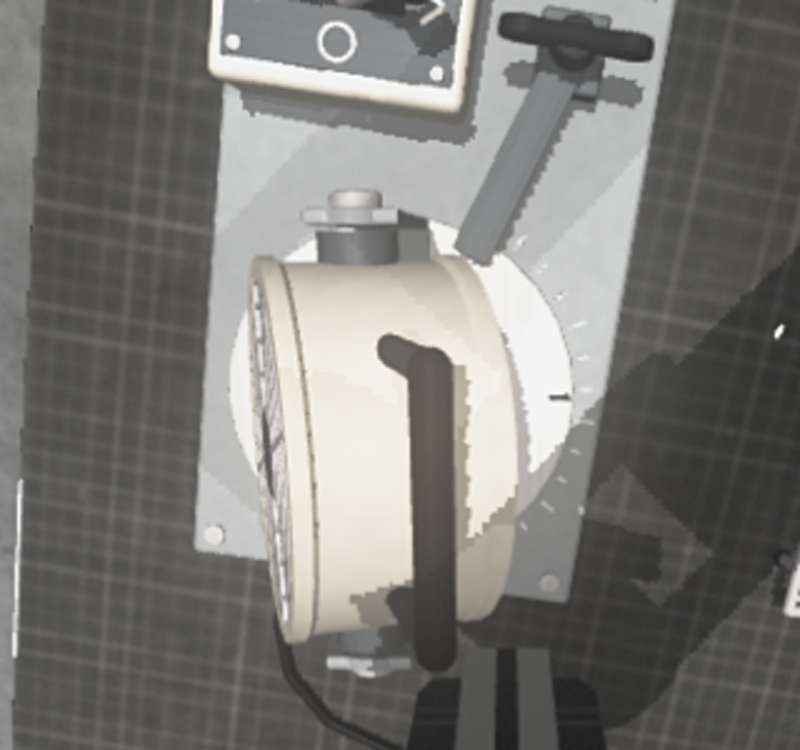

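```bash
python3 - <<'E'
from arc import *
w=load('w31');c=lambda u,v:(80+u/2.5-.3,v/2.5-.3)
ang=lambda d:np.degrees(np.arctan2(d[1],d[0]))
A=atz(w,*c(351,222),.138);B=atz(w,*c(368,657),.138);print('axis',A,B,ang(B-A))
a=atz(w,*c(430,362),.2307);b=atz(w,*c(434,657),.2307);print('handle',a,b,(a+b)/2,ang(b-a))
t=atz(w,*c(560,397),.013);print(t,ang(t-np.array([.604,-.3055,0])))
print([proj(w,[own([.604,-.3055,-1.5422],k)]).ravel().round(1).tolist() for k in [[-.1,.099,.01],[.1,.099,.01],[.094,-.127,.056],[-.014,-.127,.056]]],[c(*q) for q in[(567,603),(197,549),(212,78),(468,110)]])
A=atz(w,*c(250,262),.138+.068*0)
E
```

```text
axis [ 0.52803721 -0.32096742  0.138     ] [ 0.68828672 -0.29214846  0.138     ] 10.194987616811657
handle [ 0.55823283 -0.28088266  0.2307    ] [ 0.64036696 -0.26649246  0.2307    ] [ 0.59929989 -0.27368756  0.2307    ] 9.937573518501727
[ 0.59234076 -0.22819631  0.013     ] 98.57692138835237
[[306.4, 241.4], [155.6, 219.2], [161.0, 28.0], [264.4, 44.3]] [(306.5, 240.89999999999998), (158.5, 219.29999999999998), (164.5, 30.9), (266.9, 43.7)]
```

```bash
python3 - <<'E'
from arc import *
crop('w11',300,100,400,240,5,'w11c');crop('w14',250,100,350,240,5,'w14c')
E
```

```text
(no output)
```

View pics/w11c.png

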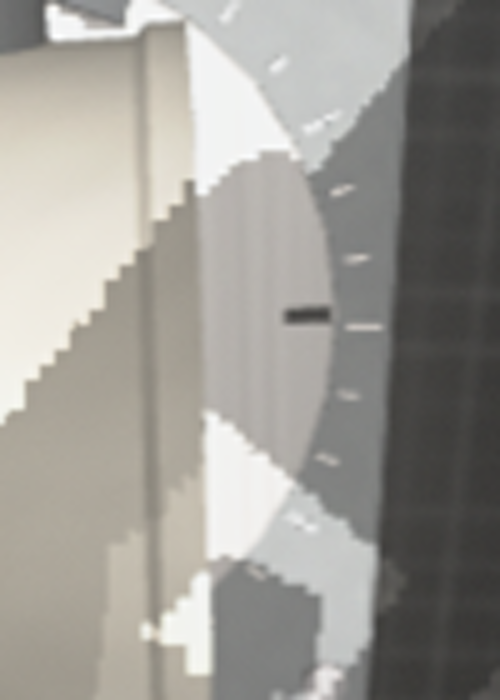

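View pics/w14c.png

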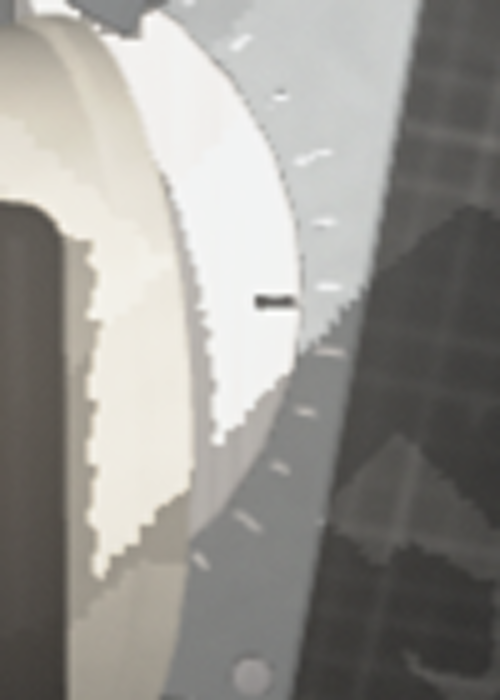

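```bash
python3 - <<'E'
from arc import *
def go(tag,c,marks,tick):
    w=load(tag)
    M=np.array([atz(w,*c(*q),.0105)[:2] for q in marks]);dg=np.array([d for _,_,d in [(0,0,x) for x in DG]])
    # fit similarity: center, radius, yaw from marks with angle 10deg steps
    f=lambda p:(M-np.c_[p[0]+p[2]*np.cos(p[3]+np.radians(DG)),p[1]+p[2]*np.sin(p[3]+np.radians(DG))]).ravel()
    r=least_squares(f,[.604,-.3055,.09,np.pi/2]);p=r.x
    print(tag,p[:3],np.degrees(p[3]),np.abs(r.fun).max())
    for z in (.012,.016,.02):
        t=atz(w,*c(*tick),z)[:2]-p[:2];t2=atz(w,*c(*tick),z)[:2]-[.604,-.3055]
        print(z,np.hypot(*t),np.degrees(np.arctan2(t[1],t[0])-p[3]),np.degrees(np.arctan2(t2[1],t2[0]))-91.64)
c11=lambda u,v:(300+u/5-.4,100+v/5-.4);c14=lambda u,v:(250+u/5-.4,100+v/5-.4)
DG=np.array([40,30,20,10,0,-10,-20,-30.])
go('w11',c11,[(277,65),(321,123),(343,190),(357,259),(363,327),(348,394),(328,460),(303,521)],(307,315))
DG=np.array([50,40,30,20,10,0,-10,-20,-30,-40])
go('w14',c14,[(240,41),(280,96),(313,158),(325,222),(329,288),(331,351),(306,411),(280,467),(247,520),(202,562)],(275,301))
E
```

```text
w11 [ 0.60594855 -0.3050279   0.0914877 ] 92.25458348277716 0.0009598465644604648
0.012 0.07864025924469453 2.323009237540755 1.5010545198313139
0.016 0.07784169223039258 2.8337585147376254 1.9948038077613006
0.02 0.07704943875556255 3.3550533925479273 2.498931258247012
w14 [ 0.60542036 -0.30508145  0.09158137] 91.94435704686059 0.0013723981383817196
0.012 0.07771579699686312 7.73986948397234 6.96262685274219
0.016 0.07748414928460097 8.20649122094539 7.424848416641595
0.02 0.07725767141538083 8.675880011586138 7.889947890607928
```

```bash
python3 - <<'E'
from h import *
st(); print(env.close_job())
E
```

```text
{'time_s': 45.325, 'q': [-33.545, 30.142, 43.661, 0.066, 105.915, -134.052], 'position': [0.596, -0.254, 0.336], 'ft_force': [0.367, -0.341, -0.118], 'grip_width': -0.0}
[[-0.183, 0.005, -0.983], [0.983, -0.002, -0.183], [-0.003, -1.0, -0.004]]
the job is handed in; nothing more can be done
None
```

The job is done in the order asked and handed in at about 45 s of the 210 s allowed.

- **Blower off:** I set the lever upright and left it there. The wing screw was first turned about 4 s later.
- **Wing screw slackened:** It turned about 81° (1.41 of its 1.5 rad).
- **Fan aimed:** I turned and tipped the fan at the rack middle, then tightened the wing screw until the wrist torque rose sharply at its stop.
- **Tools on the rack:** The mat held only the paste brush and one black felt pad. Both lie side by side on the rack, about 3 cm or more inside its edges, and the mat is empty. The pad was knocked a few centimetres aside during the run, so I located it again before picking it up.
- **Left alone:** The white pad and an orange block with a dark grey side were lying off the mat. The block is about the size of the cork block, but I judged it not to be that.
- **Lever to blow:** My first throw slipped off the ball at about 0.5 rad. I pushed the ball with closed fingers until the force reached about 17 N, which I took as the end stop. The last wrist and top pictures put it at about +0.6 rad.

**Checks that disagreed:** Tilt came out at 0.33 to 0.34 rad against 0.33 wanted. For the fan's swivel, the wrist pictures (handle, tilt axis and dial mark) put it 0.5 to 1° short of the exact direction, about 5 mm at the rack. A coarse reading from the top picture put it about 2° short. I noticed this only after the blower was switched on and left it, because correcting it would have broken the order. The other things on the table look unmoved in the overview pictures.

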